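# Put three pots back on their own display stands

## Task

The three pots on the table stand on each other's plaster stands. Rearrange them so that the bottle stands on the round stand, the lidded jar on the square stand and the open cup on the long stand, each upright and in the middle of its stand; set one of them aside on the little wooden board on the way. Keep the pots upright and leave the clay lump, the roll of tape and the wooden rib where they are.

Things in the scene. Friction and masses are not known exactly. Their poses are not given: they have to be found in the camera images.
- bottle: Pale green bottle, 58 mm across its body and 166 mm tall, 0.2 kg; at the start it stands on the square stand. Origin: centre of its underside, z up along its axis. It is solid to the touch as a cone above the shoulder: 58 mm across up to 80 mm height, then tapering evenly to 31 mm at the top, so at 130 mm height the fingers meet it at about 42 mm, although the neck looks thinner.
- jar: Stoneware jar with a dark brown lid, 70 mm across and 102 mm tall, 0.24 kg; at the start it stands on the long stand. Origin: centre of its underside, z up. The lid is stuck fast to the jar, so that the jar can be lifted by the lid's knob, which is a round ball 20 mm across between 85 and 102 mm height on the axis (widest at about 93 mm); the lid's shoulder below it, 70 mm across, is at 82 mm falling to 72 mm at its edge.
- cup: Open round terracotta cup without a handle, with a slight waist, 79 mm tall, 0.19 kg; at the start it stands on the round stand. Origin: centre of its underside, z up. 80 mm across the belly (at 35 mm height), about 76 mm across the rim; empty, inner width about 58 mm; the wall under the rim (height 60 to 79 mm) is about 8 mm thick, its middle 34 mm from the axis. It can be taken by pinching the rim, one finger inside and one outside.
- round_stand: Round white plaster stand, 130 mm across and 24 mm thick, fixed to the table. Origin: centre of its underside; its top is 24 mm above. The bottle belongs on it.
- square_stand: Square white plaster stand, 120 x 120 mm and 24 mm thick, fixed. Origin: centre of its underside; its top is 24 mm above. The jar belongs on it.
- long_stand: Long narrow white plaster stand, 80 mm (its x) by 160 mm (its y) and 24 mm thick, fixed. Origin: centre of its underside; its top is 24 mm above. The cup belongs on it.
- parking_board: Little wooden board, pale with a dark batten at either end, 110 mm (its x) by 151 mm (its y) and 12 mm thick, fixed; empty at the start: the free spot on which one pot is set aside. Origin: centre of its underside; its top is 12 mm above.
- clay_lump: Grey-brown lump of clay, 70 x 85 mm, 56 mm high; a bystander. Origin: centre of its underside.
- tape_roll: Yellow roll of tape lying flat, 89 mm across, 24 mm high; a bystander. Origin: centre of its underside.
- wood_rib: Oval wooden potter's rib lying flat, 45 x 94 mm, 10 mm high; a bystander. Origin: centre of its underside.
Mind the look-alikes: they are no part of the job. What is shaped like the cup but green is not meant.

How it is judged:
By the outcome, as a careful person would: the job done as asked, in the order asked, and still so for the second after the job is handed in, with the robot touching nothing.
It also fails if it takes over 128 s, if anything falls off the work surface, if the arm or the gripper's body presses on something with over 40 N, if the wrist force passes 120 N, or if a joint passes its speed limit or range.

## Robot

A 7-joint arm with a two-finger parallel gripper is mounted at the origin on a cart in front of the work surface, level with it; the furniture and walls round the work are solid. World frame = base frame: x ahead of the robot, y to its left, z up, the work surface at z = 0. Lengths are in m, angles in rad, forces in N, time in s.
With the tool pointing down it reaches from about 0.425 to 0.825 m from the base axis. Payload 3.6 kg.
Tool frame: the origin (TCP) lies midway between the tips of the shut fingers; the grasp point (between the pads) lies 19 mm behind it (r.grip_depth is the distance from the TCP to the grasp point, in m); x points along the fingers, y is the direction in which the jaws open and shut, and the axes are right-handed (so a half turn about x gives the same grasp; the last joint's range is limited). The gripper opens to 93 mm and grips with 3 to 60 N. Pads are 15 mm wide; open, the fingers measure 128 mm over their backs; the gripper's body (75 mm by 188 mm) begins 65 mm behind the grasp point.
Start: joints at [-1.375, 0.615, -0.013, 1.423, 0.008, 1.103, -0.04], TCP at [0.144, 0.634, 0.219] pointing down, gripper open.
Joint ranges: [-3.12, 3.12], [-0.3, 2.06], [-1.34, 1.32], [0.26, 2.42], [-1.36, 4.5], [0.01, 1.98], [-2.84, 2.84]. Speed limits (rad/s): [2.79, 2.79, 3.14, 3.14, 3.14, 3.14, 3.14].

## Interface

Orientations are given as a unit quaternion [w, x, y, z].
In Python, from plant import readout, imaging, close_job, finder, r gives the robot as it stands.
- The arm moves only by the tool servo_tool, never from a script. Its argument "rows" is a list of rows, each a list of 5 numbers: the shift along the world's x, y, z in units of 25 mm (1.0 is 25 mm), then the turn about the world's z in units of 10 degrees (1.0 is 10 degrees), then the opening, from 0 (shut) to 1 (fully open). A call has 1 to 10 rows; each row is the pose to reach, as a shift and turn from the pose measured when the call began; what a row does not reach only later rows make up. A row lasts 1/8 s, in which the tool goes at most 62.5 mm and 10.7 degrees, less where a joint would pass 70% of its speed; a pose out of reach is approached as far as the arm can. A call with a gripper value outside its range is refused whole. The fingers move at their own pace and stop on an object; "squeeze" is the grip in N (left out, the last holds). Time passes only in rows, so rows that repeat a pose let the fingers close. It gives the time, the measured TCP pose, the force and the opening at its end, in the units of the state.
- readout.observe(): the state, without advancing time (a new reading comes with each control period).
- imaging.camera(name): name is "side" or "top"; returns the picture (400x640x3 uint8, red, green, blue); there is no depth.
- imaging.camera_info(name): a dict with "fx", "fy", "cx", "cy" (pixels), "position" and "orientation" of the camera in the world. Camera axes: x right, y up, looking along -z (the intrinsics and any distortion apply to the point x, -y, -z); pixel columns grow to the right and rows downward; lengths in m; the calibration is good to about 2 mm. A picture is of the moment at which its call begins. camera_info takes no time and is no camera call.
- close_job(): hands the job in, once; it reports no verdict.
Trained networks look in the newest picture that a camera, given by its name, has taken for a name from the list of things; names that differ only in an ending like _2 or _b are one class to them, and where a whole thing is asked for, a point or a joint stands for the part that bears it (a point fixed in the world has none). Each returns a list of dicts, best first, with "score" (0 to 1); they miss things now and then, are a little off and sometimes report something else, mostly with a low value. They report only what shows in the picture. A call takes as long as a camera call. They do not tell look-alikes from the thing itself.
- finder.recognise(target, camera): "rect" ([left, top, right, bottom] in pixels, round what is visible of it).
The state is a dict: "time": time; "joint_positions": joint angles; "qvel": joint speeds; "effort": joint torques, N m; "tool_pos": TCP position; "eef_rot": TCP orientation; "contact_force": force on the tool from outside, world axes, zero at the start; "moment": the same for the moment, N m; "grip_width": finger opening in m.
Only numpy, scipy, OpenCV 4.12 (cv2) and the standard library are available. Lean on these libraries where they do the work, as an engineer would, in place of code of your own. Each camera call takes 0.05 s, during which the arm holds its last target.

## Working session

There is one attempt and no reset: what is moved stays moved. The work goes in short steps, Python scripts to look and compute and a tool call to move; the robot and the scene stay as the last step left them, time stands still between calls to the robot, and variables do not carry over. Pictures are saved under pics/ and viewed, and the job is handed in when it is done.

Besides the shell and the picture viewer there is one more tool, called after "Call:" by a JSON object that holds its "method" and its "body", one argument or row to a line. servo_tool: Moves the arm, as the interface text tells. Its arguments: {"type":"object","properties":{"rows":{"type":"array","items":{"type":"array","items":{"type":"number"}}},"squeeze":{"type":"number"}},"required":["rows"]}

```bash
mkdir -p pics; ls
python3 - <<'E'
from plant import readout, imaging, finder, r
import cv2
s=readout.observe(); print(s)
for n in ("side","top"):
    im=imaging.camera(n); cv2.imwrite(f"pics/{n}0.png",im[:,:,::-1]); print(imaging.camera_info(n))
    for t in ["bottle","jar","cup","round_stand","square_stand","long_stand","parking_board","clay_lump","tape_roll","wood_rib"]:
        print(n,t,[(round(d['score'],2),[round(x) for x in d['rect']]) for d in finder.recognise(t,n)][:3])
print(r.grip_depth)
E
```

```text
pics
{'time': 0.0, 'joint_positions': array([-1.37450092,  0.61592968, -0.01259557,  1.42488871,  0.00815159,
        1.10340477, -0.04038628]), 'qvel': array([ 1.26968707e-03,  2.93987888e-03,  6.70825146e-04, -1.50223580e-03,
       -5.09312966e-04, -2.79712112e-05, -1.09471825e-04]), 'effort': array([ 2.15764403e-04, -4.58943093e+01,  2.09270851e-01, -1.65745139e+01,
       -6.10697013e-02,  2.03042192e-02,  2.19944659e-04]), 'tool_pos': array([0.14346357, 0.63315701, 0.21747785]), 'eef_rot': array([ 0.70265897,  0.07766728,  0.70279449, -0.07948633]), 'contact_force': array([-0.04311795, -0.2107756 ,  0.39046807]), 'moment': array([-0.03027923,  0.04166764, -0.02894334]), 'grip_width': 0.09270819134086213}
{'fx': 519.3636002439033, 'fy': 519.3636002439033, 'cx': 310.3501580001059, 'cy': 205.24451047063664, 'position': array([ 0.15889642, -1.14641368,  0.56209142]), 'orientation': array([ 0.81916841,  0.55016833, -0.08272532, -0.13940753])}
side bottle [(0.76, [339, 207, 366, 293]), (0.74, [292, 231, 335, 268])]
side jar [(0.9, [294, 200, 325, 247])]
side cup [(0.82, [224, 205, 25
[... 477 characters left out ...]
cy': 205.68455903112826, 'position': array([ 0.43516883, -0.00874099,  1.39682573]), 'orientation': array([-0.6970412 , -0.02582461,  0.02322944,  0.71618925])}
top bottle [(0.66, [433, 194, 464, 220])]
top jar [(0.93, [344, 203, 371, 229])]
top cup [(0.8, [176, 219, 208, 247]), (0.73, [309, 256, 342, 284])]
top round_stand [(0.92, [165, 209, 218, 254])]
top square_stand [(0.88, [412, 179, 474, 238]), (0.26, [171, 214, 207, 246])]
top long_stand [(0.77, [332, 198, 391, 234])]
top parking_board [(0.77, [250, 142, 299, 200])]
top clay_lump [(0.88, [256, 251, 287, 277])]
top tape_roll [(0.64, [187, 131, 225, 164]), (0.32, [338, 203, 370, 229])]
top wood_rib [(0.89, [393, 258, 428, 276])]
0.0188
```

Run:
```python
import cv2
a=cv2.imread("pics/side0.png")[120:350,180:440]; b=cv2.imread("pics/top0.png")[100:300,130:500]
cv2.imwrite("pics/side0c.png",cv2.resize(a,None,fx=2.6,fy=2.6,interpolation=2)); cv2.imwrite("pics/top0c.png",cv2.resize(b,None,fx=2.16,fy=2.16,interpolation=2))
```

```text
(no output)
```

View pics/side0c.png

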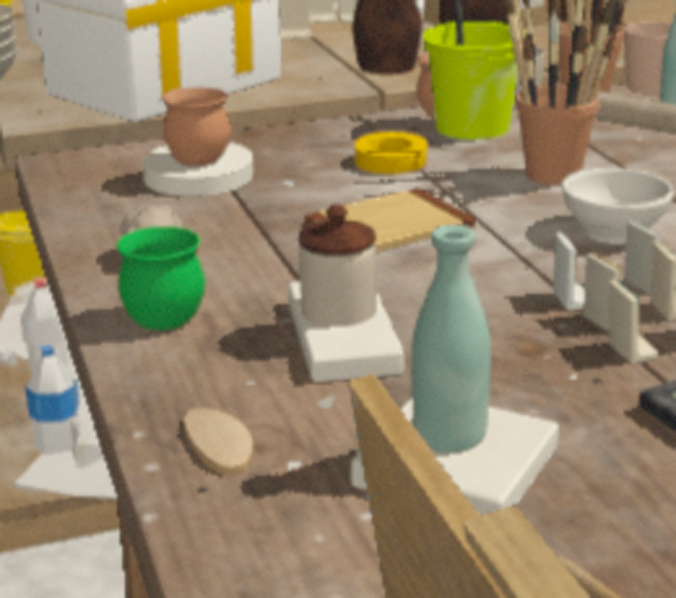

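View pics/top0c.png

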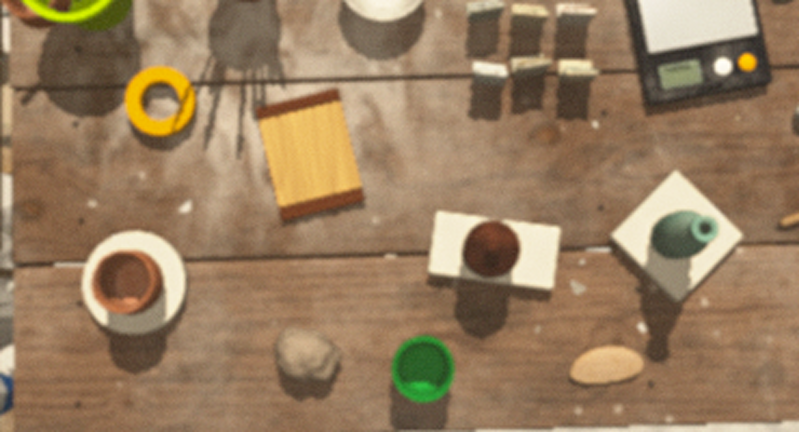

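View pics/top0.png

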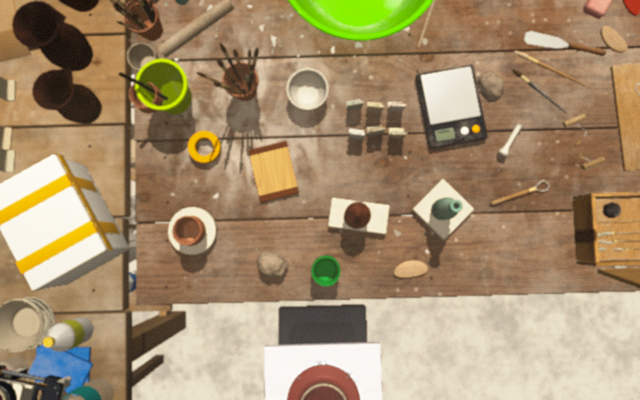

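View pics/side0.png

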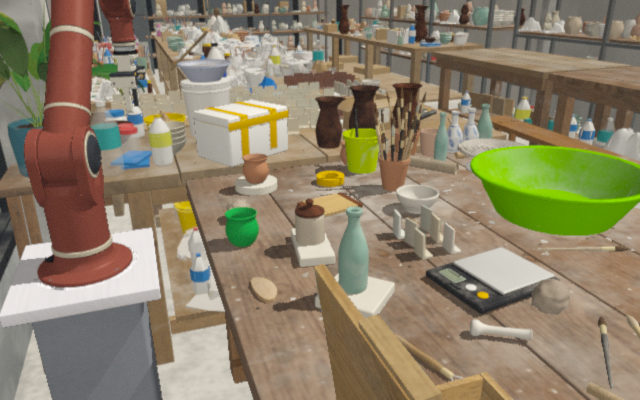

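```bash
cat > h.py <<'E'
import numpy as np, cv2
from scipy.spatial.transform import Rotation as R
from plant import imaging
_c={}
def cam(n):
    if n not in _c:
        i=imaging.camera_info(n); q=i['orientation']; _c[n]=(i,R.from_quat([q[1],q[2],q[3],q[0]]).as_matrix(),np.array(i['position']))
    return _c[n]
def proj(n,p):
    i,M,t=cam(n); c=(np.atleast_2d(p)-t)@M
    x,y,z=c[:,0],-c[:,1],-c[:,2]
    return np.c_[i['fx']*x/z+i['cx'],i['fy']*y/z+i['cy']]
def unproj(n,uv,h):
    i,M,t=cam(n); uv=np.atleast_2d(uv).astype(float)
    d=np.c_[(uv[:,0]-i['cx'])/i['fx'],-(uv[:,1]-i['cy'])/i['fy'],-np.ones(len(uv))]@M.T
    s=(h-t[2])/d[:,2]; return t+d*s[:,None]
E
python3 - <<'E'
from h import *
print(proj("top",[[0,0,0],[0.144,0.634,0.217],[0,0,.3]]),proj("side",[[0,0,0],[0.144,0.634,0.217],[0.144,0.634,0.4]]))
im=cv2.imread("pics/top0.png"); hsv=cv2.cvtColor(im,cv2.COLOR_BGR2HSV)
for n,b in dict(round=(160,200,222,260),square=(405,172,480,245),long=(322,190,396,240)).items():
    x0,y0,x1,y1=b; s=hsv[y0:y1,x0:x1].astype(int)
    m=((s[...,1]<60)&(s[...,2]>180)).astype(np.uint8)
    c=max(cv2.findContours(m,0,2)[0],key=cv2.contourArea)
    c=cv2.convexHull(c).reshape(-1,2)+[x0,y0]
    P=unproj("top",c,0.024)
    print(n,cv2.minAreaRect((P[:,:2]*1000).astype(np.float32)),cv2.minEnclosingCircle((P[:,:2]*1000).astype(np.float32)))
b=hsv[135:205,240:305].astype(int)
m=((b[...,0]<25)&(b[...,1]>110)&(b[...,2]>60)).astype(np.uint8)
m=((b[...,1]>105)).astype(np.uint8)
c=max(cv2.findContours(m,0,2)[0],key=cv2.contourArea).reshape(-1,2)+[240,135]
P=unproj("top",c,0.012); print("board",cv2.minAreaRect((P[:,:2]*1000).astype(np.float32)))
v=im.copy(); cv2.drawContours(v,[c],-1,(255,0,0),1); cv2.imwrite("pics/b.png",cv2.resize(v[100:280,150:490],None,fx=2.3,fy=2.3))
E
```

```text
[[323.33942357 401.57548323]
 [ 46.69469647 374.81129864]
 [323.66340653 446.84994469]] [[ 86.4053913  264.28786273]
 [133.22858967 109.30677858]
 [124.56487953  50.98558402]]
round ((479.8591613769531, 347.2380065917969), (110.78240203857422, 129.32606506347656), 2.532496929168701) ((473.6939697265625, 347.259765625), 65.58089447021484)
square ((514.55615234375, -341.8146667480469), (117.05912780761719, 116.92781066894531), 43.16602325439453) ((513.762939453125, -341.0377197265625), 79.17195129394531)
long ((494.4701843261719, -155.8269805908203), (62.459136962890625, 76.98367309570312), 80.31855010986328) ((495.6288146972656, -155.95172119140625), 48.33949661254883)
board ((625.4378051757812, 128.27268981933594), (160.72463989257812, 126.78507995605469), 11.696529388427734)
```

View pics/b.png

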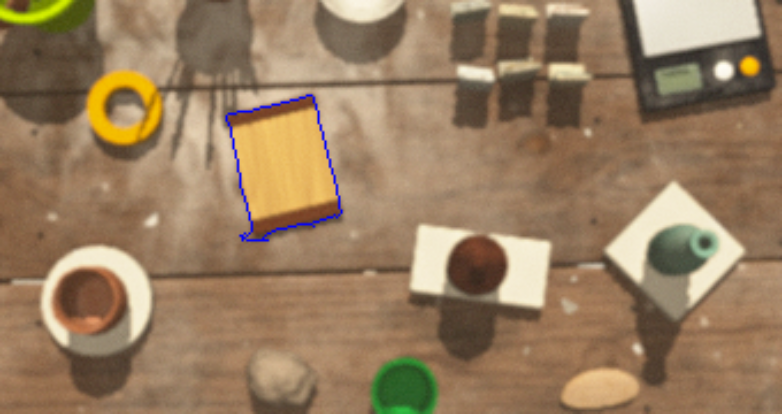

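```bash
cat > fit.py <<'E'
from h import *
from scipy.optimize import minimize
th=np.linspace(0,2*np.pi,48,endpoint=False)
PROF=dict(bottle=[(29,1),(29,80),(13.5,130),(13.5,150),(15.5,166)],jar=[(33,1),(35,5),(35,72),(10,93),(4,102)],cup=[(24,1),(40,35),(38,79)])
def sil(name,n,x,y,z0,shape):
    pts=[[x+rr/1000*np.cos(t),y+rr/1000*np.sin(t),z0+h/1000] for rr,h in PROF[name] for t in th]
    uv=proj(n,pts); m=np.zeros((shape[0]*4,shape[1]*4),np.uint8)
    k=len(th)
    for j in range(len(PROF[name])-1):
        q=uv[j*k:(j+2)*k]; cv2.fillConvexPoly(m,cv2.convexHull(((q+0.5)*4).astype(np.int32)),1)
    return m
def mask(name,im,roi):
    hsv=cv2.cvtColor(im,cv2.COLOR_BGR2HSV).astype(int); H,S,V=hsv[...,0],hsv[...,1],hsv[...,2]
    if name=='bottle': m=(H>60)&(H<105)&(S>45)
    elif name=='cup': m=((H<13)|(H>172))&(S>105)&(V>40)
    else: m=((H<16)|(H>165))&(S>100)&(V<120)
    out=np.zeros(m.shape,np.uint8); x0,y0,x1,y1=roi; out[y0:y1,x0:x1]=m[y0:y1,x0:x1]
    out=cv2.morphologyEx(out,cv2.MORPH_OPEN,np.ones((2,2)))
    cs=cv2.findContours(out,0,2)[0]; o=np.zeros_like(out); c=max(cs,key=cv2.contourArea); cv2.drawContours(o,[c],-1,1,-1); return o
def fit(name,obs,g,z0):
    # obs: list (cam,mask) ; IoU
    ms=[(n,cv2.resize(m,None,fx=4,fy=4,interpolation=0)) for n,m in obs]
    def f(p):
        c=0
        for n,m in ms:
            s=sil(name,n,p[0]/1000,p[1]/1000,z0,(400,640)); c-=(s&m).sum()/(s|m).sum()
        return c
    r=minimize(f,np.array(g)*1000,method='Nelder-Mead',options=dict(initial_simplex=np.array(g)*1000+np.array([[0,0],[8,0],[0,8]]),xatol=.2,fatol=1e-4,maxiter=60))
    return r.x,-r.fun
E
python3 - <<'E'
from fit import *
t=cv2.imread("pics/top0.png"); s=cv2.imread("pics/side0.png")
V=[t.copy(),s.copy()]
for n,rt,rs,g in [('bottle',(425,185,470,230),(330,200,375,300),(.51,-.34)),('cup',(170,210,212,252),(236,148,275,185),(.47,.35)),('jar',(340,198,375,232),(290,195,330,250),(.49,-.1))]:
    mt=mask(n,t,rt); ms=mask(n,s,rs)
    for v,m in zip(V,(mt,ms)): cv2.drawContours(v,cv2.findContours(m,0,1)[0],-1,(255,0,255),1)
    bx=lambda m:cv2.boundingRect(m)
    print(n,bx(mt),bx(ms))
    if n!='jar':
        for o in ([('top',mt)],[('side',ms)],[('top',mt),('side',ms)]): print(fit(n,o,g,.024))
    else: 
        # lid: rim circle at z=.096 from top
        c=cv2.findContours(mt,0,1)[0][0].reshape(-1,2); (u,w),r_=cv2.minEnclosingCircle(c.astype(np.float32)); print(unproj('top',[u,w],.096),r_,unproj('top',[u,w],.106))
        print(fit('jar',[('top',mt)],g,.024))
        # side: body bbox 
        x,y,w,h=bx(ms)
        for p in ([.49,-.1],[.49,-.11],[.48,-.1]): print(p,proj('side',[[p[0],p[1],.126],[p[0],p[1],.117]]))
cv2.imwrite("pics/m.png",np.hstack([cv2.resize(V[0][180:270,160:480],None,fx=2.4,fy=2.4,interpolation=2)])); cv2.imwrite("pics/ms.png",cv2.resize(V[1][140:320,200:420],None,fx=3,fy=3,interpolation=2))
# long stand
hsv=cv2.cvtColor(t,cv2.COLOR_BGR2HSV).astype(int)
def rect(m,roi,h):
    x0,y0,x1,y1=roi; o=np.zeros(m.shape,np.uint8); o[y0:y1,x0:x1]=m[y0:y1,x0:x1]; o=cv2.morphologyEx(o,cv2.MORPH_OPEN,np.ones((3,3)))
    ys,xs=np.nonzero(o); return cv2.minAreaRect((unproj('top',np.c_[xs,ys],h)[:,:2]*1000).astype(np.float32))
print('long',rect((hsv[...,1]<60)&(hsv[...,2]>180),(322,192,396,238),.024))
for vt in (60,75,90,105): print('board',rect((hsv[...,1]>120)&(hsv[...,2]>vt),(240,135,305,205),.012))
E
```

```text
bottle (453, 208, 6, 4) (341, 271, 12, 17)
(array([ 501.875  , -323.09375]), np.float64(0.025550942190993294))
(array([ 506.38867188, -305.5390625 ]), np.float64(0.04636752136752137))
(array([ 500.95617676, -322.28942871]), np.float64(0.07055892619302434))
cup (174, 218, 32, 28) (244, 156, 26, 28)
(array([468.51049805, 336.86083984]), np.float64(0.8495680667262436))
(array([473.44500351, 328.97614098]), np.float64(0.7035523978685613))
(array([470.91091394, 338.17590046]), np.float64(1.5180288337033345))
jar (346, 204, 25, 25) (297, 200, 24, 19)
[[ 0.49612471 -0.10230133  0.096     ]] 12.482462882995605 [[ 0.49565612 -0.10158209  0.106     ]]
(array([ 496.53320312, -102.77636719]), np.float64(0.7483949862427393))
[0.49, -0.1] [[304.73998468 198.81320172]
 [304.82673128 202.48046694]]
[0.49, -0.11] [[306.11335879 200.34144479]
 [306.19674791 204.0316534 ]]
[0.48, -0.1] [[300.5489428  199.40309507]
 [300.64806427 203.07761723]]
long ((502.0430908203125, -109.69439697265625), (156.3347930908203, 76.99798583984375), 80.75318145751953)
board ((630.2164916992188, 123.10103607177734), (153.2933807373047, 110.8245620727539), 12.595008850097656)
board ((630.2164916992188, 123.10103607177734), (153.2933807373047, 110.8245620727539), 12.595008850097656)
board ((630.8594360351562, 122.99177551269531), (151.214111328125, 110.9457778930664), 12.064631462097168)
board ((631.5078735351562, 123.38957977294922), (147.92218017578125, 110.8245620727539), 12.595008850097656)
```

View pics/m.png

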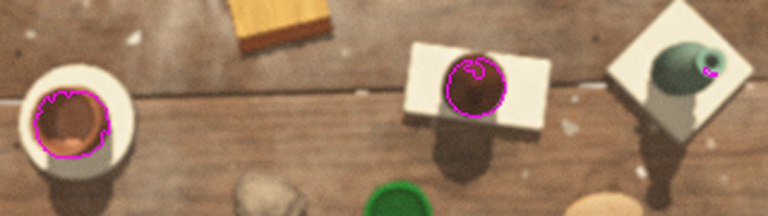

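View pics/ms.png

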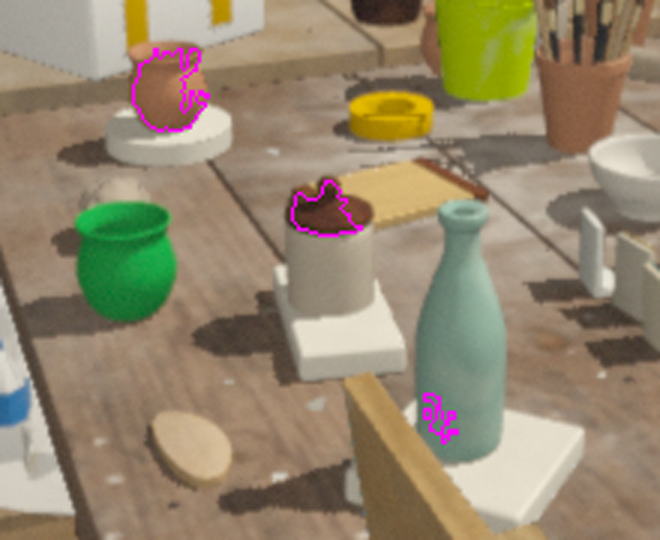

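```bash
cat >> fit.py <<'E'
def gc(im,rect,g,name,n,z0,pad=4):
    # grabCut seeded by the projected model at guess g
    x0,y0,x1,y1=[int(v) for v in rect]
    m=np.full(im.shape[:2],cv2.GC_BGD,np.uint8); m[y0-pad:y1+pad,x0-pad:x1+pad]=cv2.GC_PR_BGD
    s=cv2.resize(sil(name,n,g[0],g[1],z0,im.shape[:2]),(640,400),interpolation=0)
    if name=='jar' and n=='top': pass
    m[(s>0)&(m==cv2.GC_PR_BGD)]=cv2.GC_PR_FGD
    e=cv2.erode(s,np.ones((5,5))); m[(e>0)&(m==cv2.GC_PR_FGD)]=cv2.GC_FGD
    cv2.grabCut(im,m,None,np.zeros((1,65)),np.zeros((1,65)),4,cv2.GC_INIT_WITH_MASK)
    o=((m==1)|(m==3)).astype(np.uint8); c=max(cv2.findContours(o,0,2)[0],key=cv2.contourArea); o[:]=0; cv2.drawContours(o,[c],-1,1,-1); return o
E
python3 - <<'E'
from fit import *
t=cv2.imread("pics/top0.png"); s=cv2.imread("pics/side0.png")
V=[t.copy(),s.copy()]
for n,rt,rs,g in [('bottle',(433,194,464,220),(339,207,366,293),(.512,-.338)),('cup',(174,217,208,247),(242,154,271,182),(.471,.338)),('jar',(344,203,371,229),(294,200,327,247),(.496,-.102))]:
    for it in range(3):
        mt=gc(t,rt,g,n,'top',.024); ms=gc(s,rs,g,n,'side',.024)
        a=fit(n,[('top',mt)],g,.024);b=fit(n,[('side',ms)],g,.024);c=fit(n,[('top',mt),('side',ms)],g,.024)
        g=c[0]/1000
    print(n,a,b,c)
    for v,m in zip(V,(mt,ms)): cv2.drawContours(v,cv2.findContours(m,0,1)[0],-1,(255,0,255),1)
cv2.imwrite("pics/m2.png",cv2.resize(V[0][180:270,160:480],None,fx=2.4,fy=2.4,interpolation=2)); cv2.imwrite("pics/ms2.png",cv2.resize(V[1][140:320,200:420],None,fx=3,fy=3,interpolation=2))
E
```

```text
bottle (array([ 511.08513751, -333.09732012]), np.float64(0.8953573291601461)) (array([ 511.19370701, -331.78567896]), np.float64(0.9380425975228615)) (array([ 510.83788465, -332.471839  ]), np.float64(1.8313753237390864))
cup (array([471.8180058 , 340.13048136]), np.float64(0.932670180387499)) (array([472.25387901, 337.97551867]), np.float64(0.9232797258107039)) (array([471.98251462, 340.341169  ]), np.float64(1.8505608979257318))
jar (array([ 498.50811879, -101.34237812]), np.float64(0.8718105735864462)) (array([ 497.72882001, -102.09357498]), np.float64(0.8909169926119078)) (array([ 497.70027845, -102.13420627]), np.float64(1.7601422720498707))
```

View pics/m2.png

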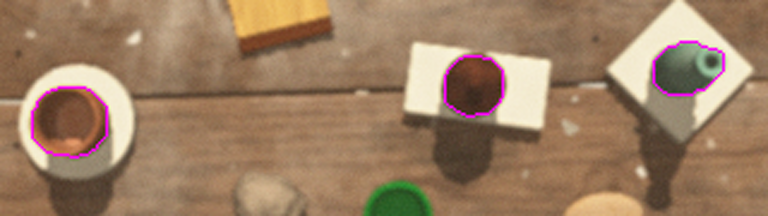

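View pics/ms2.png

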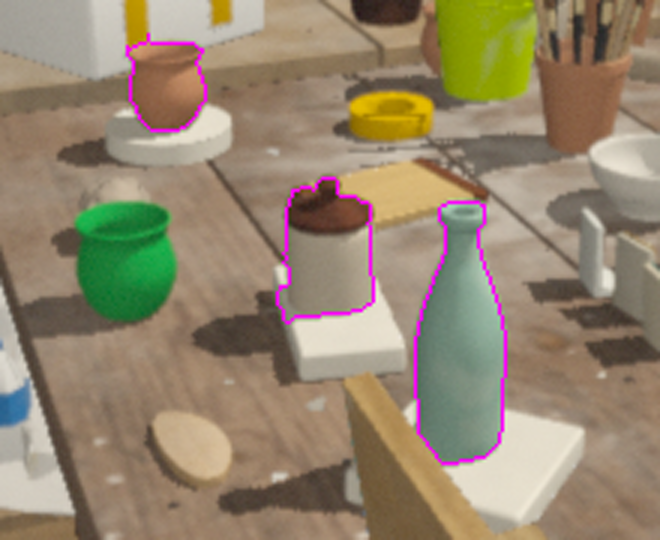

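```bash
cat > st.py <<'E'
from h import *
from plant import readout
import sys
def st():
    s=readout.observe(); q=s['eef_rot']; M=R.from_quat([q[1],q[2],q[3],q[0]]).as_matrix()
    print('t',round(s['time'],2),'pos',s['tool_pos'].round(4),'x',M[:,0].round(3),'yaw_y',round(np.degrees(np.arctan2(M[1,1],M[0,1])),1),'F',s['contact_force'].round(1),'g',round(s['grip_width'],4),'q',s['joint_positions'].round(2)); return s
s=st()
if len(sys.argv)>1:
    g=np.array([float(a) for a in sys.argv[1:4]]); print('rows units',((g-s['tool_pos'])/.025).round(3))
E
python3 st.py .4975 -.102 .057
```

```text
t 1.1 pos [0.1436 0.6339 0.2187] x [-0.  0. -1.] yaw_y 77.2 F [-0.1 -0.   0.5] g 0.0931 q [-1.37  0.61 -0.01  1.42  0.01  1.1  -0.04]
rows units [ 14.157 -29.437  -6.466]
```

Call:
{"method": "servo_tool", "body": {
  "rows": [
    [2,-1,1,-0.5,1],
    [4,-2,2,-1,1],
    [6,-3.5,2,-1.7,1],
    [8,-5,2,-2.5,1],
    [10,-6.5,2,-3.3,1],
    [12,-8,2,-4,1],
    [13,-10,2,-4.8,1],
    [14,-12,2,-5.5,1],
    [14,-14,2,-6.3,1],
    [14,-16,2,-7,1]
  ],
  "squeeze": 30
}}

```text
time: 2.35
tool_pos: [0.4938, 0.2321, 0.2687]
eef_rot: [0.53, 0.469, 0.529, -0.469]
contact_force: [1.2, -0.5, 0.7]
grip_width: 0.0932
```

```bash
python3 st.py .4975 -.102 .057
```

```text
t 2.35 pos [0.4938 0.2321 0.2687] x [ 0.  0. -1.] yaw_y 7.0 F [ 1.2 -0.5  0.7] g 0.0932 q [-0.72  0.42  0.36  1.66 -0.16  1.09 -0.19]
rows units [  0.147 -13.365  -8.467]
```

Call:
{"method": "servo_tool", "body": {
  "rows": [
    [0,-2,0,-0.3,1],
    [0,-4,0,-0.6,1],
    [0,-6,0,-0.9,1],
    [0,-8,0,-1.2,1],
    [0,-10,-1,-1.5,1],
    [0.1,-12,-2,-1.7,1],
    [0.15,-13.36,-3,-1.7,1],
    [0.15,-13.36,-3,-1.7,1],
    [0.15,-13.36,-3,-1.7,1]
  ]
}}

```text
time: 3.48
tool_pos: [0.4981, -0.1009, 0.194]
eef_rot: [0.455, 0.542, 0.455, -0.541]
contact_force: [-0.3, 0.1, -0.3]
grip_width: 0.0928
```

```bash
python3 st.py .4975 -.102 .057
```

```text
t 3.48 pos [ 0.4981 -0.1009  0.194 ] x [ 0.001  0.001 -1.   ] yaw_y -10.0 F [-0.3  0.1 -0.3] g 0.0928 q [-0.17  0.46  0.47  1.87 -0.27  0.87  0.26]
rows units [-0.023 -0.044 -5.48 ]
```

Call:
{"method": "servo_tool", "body": {
  "rows": [
    [0,0,-1,0,1],
    [0,0,-2,0,1],
    [0,0,-3,0,1],
    [0,0,-4,0,1],
    [0,0,-4.8,0,1],
    [0,0,-5.2,0,1],
    [0,-0.04,-5.45,0,1],
    [0,-0.04,-5.45,0,1]
  ]
}}

```text
time: 4.47
tool_pos: [0.4985, -0.1017, 0.0581]
eef_rot: [0.455, 0.542, 0.455, -0.541]
contact_force: [0.2, 0.3, 0.3]
grip_width: 0.093
```

```bash
python3 st.py .4975 -.102 .057
python3 - <<'E'
from h import *
a=imaging.camera("side"); cv2.imwrite("pics/s1.png",cv2.resize(a[80:330,180:440,::-1],None,fx=2.4,fy=2.4))
E
```

```text
t 4.47 pos [ 0.4985 -0.1017  0.0581] x [ 0.002  0.001 -1.   ] yaw_y -9.9 F [0.2 0.3 0.3] g 0.093 q [-0.07  0.65  0.34  2.   -0.41  0.55  0.39]
rows units [-0.039 -0.012 -0.043]
```

View pics/s1.png

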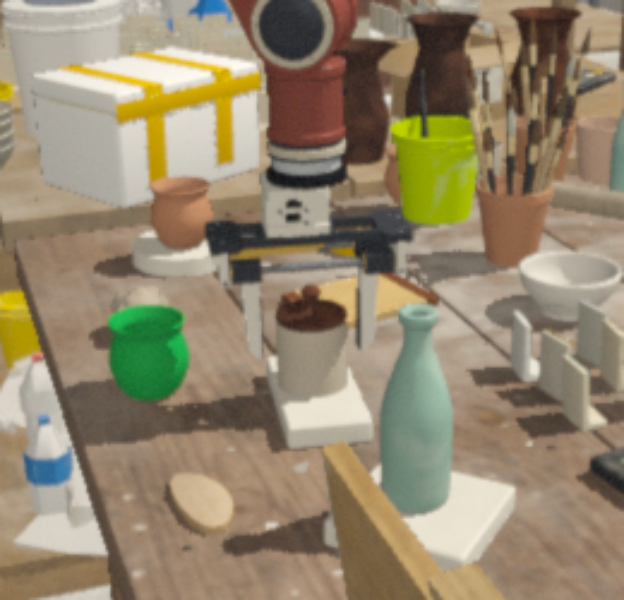

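Call:
{"method": "servo_tool", "body": {
  "rows": [
    [0,0,0,0,0.5],
    [0,0,0,0,0.5],
    [0,0,0,0,0.5],
    [0,0,0,0,0.5],
    [0,0,0,0,0.5],
    [0,0,0,0,0.5],
    [0,0,0,0,0.5]
  ]
}}

```text
time: 5.4
tool_pos: [0.4995, -0.1021, 0.0586]
eef_rot: [0.456, 0.543, 0.454, -0.54]
contact_force: [3.0, -0.2, 2.2]
grip_width: 0.067
```

```bash
python3 st.py .6307 .123 .15
```

```text
t 5.4 pos [ 0.4995 -0.1021  0.0586] x [ 0.004  0.    -1.   ] yaw_y -10.0 F [ 3.  -0.2  2.2] g 0.067 q [-0.07  0.65  0.34  2.   -0.41  0.55  0.39]
rows units [5.249 9.005 3.655]
```

Call:
{"method": "servo_tool", "body": {
  "rows": [
    [0,0,0,0,0.3],
    [0,0,0.5,0,0.3],
    [0,0,1,0,0.3],
    [0,0,1.8,0,0.3],
    [0,0,2.6,0,0.3],
    [0,0,3.4,0,0.3],
    [0,0,3.6,0,0.3]
  ]
}}

```text
time: 6.28
tool_pos: [0.4995, -0.1022, 0.15]
eef_rot: [0.456, 0.543, 0.453, -0.54]
contact_force: [0.6, 0.1, -2.3]
grip_width: 0.0675
```

```bash
python3 st.py .6307 .123 .15
python3 - <<'E'
from h import *
a=imaging.camera("side"); cv2.imwrite("pics/s2.png",cv2.resize(a[80:330,180:440,::-1],None,fx=2.4,fy=2.4))
E
```

```text
t 6.28 pos [ 0.4995 -0.1022  0.15  ] x [ 0.006  0.    -1.   ] yaw_y -10.0 F [ 0.6  0.1 -2.3] g 0.0675 q [-0.14  0.52  0.44  1.92 -0.31  0.76  0.31]
rows units [5.248e+00 9.007e+00 1.000e-03]
```

View pics/s2.png

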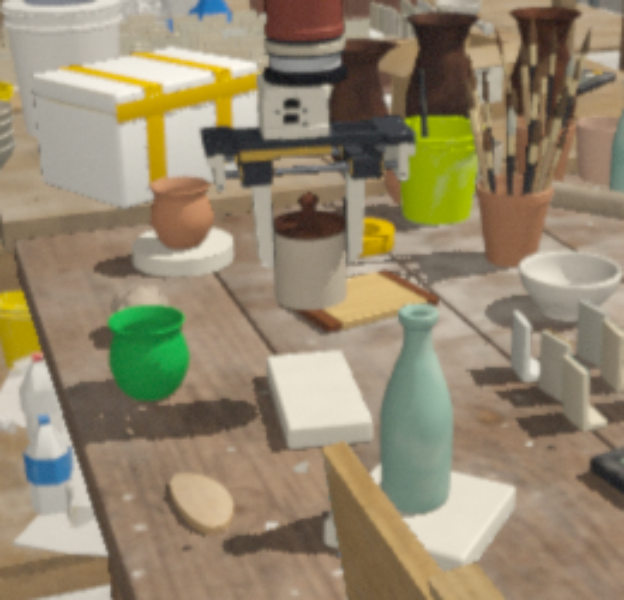

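Call:
{"method": "servo_tool", "body": {
  "rows": [
    [0.8,1,0,0.2,0.3],
    [1.6,2.5,0,0.5,0.3],
    [2.4,4,0,0.8,0.3],
    [3.2,5.5,0,1.2,0.3],
    [4,7,0,1.6,0.3],
    [4.8,8.2,0,2,0.3],
    [5.25,9,0,2.1,0.3],
    [5.25,9,0,2.1,0.3],
    [5.25,9,0,2.1,0.3]
  ]
}}

```text
time: 7.45
tool_pos: [0.6295, 0.1209, 0.149]
eef_rot: [0.546, 0.451, 0.545, -0.45]
contact_force: [-0.1, -1.2, -3.4]
grip_width: 0.0682
```

```bash
python3 st.py .6307 .123 .047
python3 - <<'E'
from h import *
for n in ("side","top"):
    a=imaging.camera(n); cv2.imwrite(f"pics/{n}3.png",a[:,:,::-1])
a=cv2.imread("pics/side3.png"); cv2.imwrite("pics/s3.png",cv2.resize(a[80:330,180:440],None,fx=2.4,fy=2.4))
a=cv2.imread("pics/top3.png"); cv2.imwrite("pics/t3.png",cv2.resize(a[80:300,130:490],None,fx=2.2,fy=2.2))
E
```

```text
t 7.45 pos [0.6295 0.1209 0.149 ] x [ 0.002  0.    -1.   ] yaw_y 10.9 F [-0.1 -1.2 -3.4] g 0.0682 q [-0.42  0.69  0.34  1.55 -0.26  0.95  0.19]
rows units [ 0.048  0.082 -4.079]
```

View pics/s3.png

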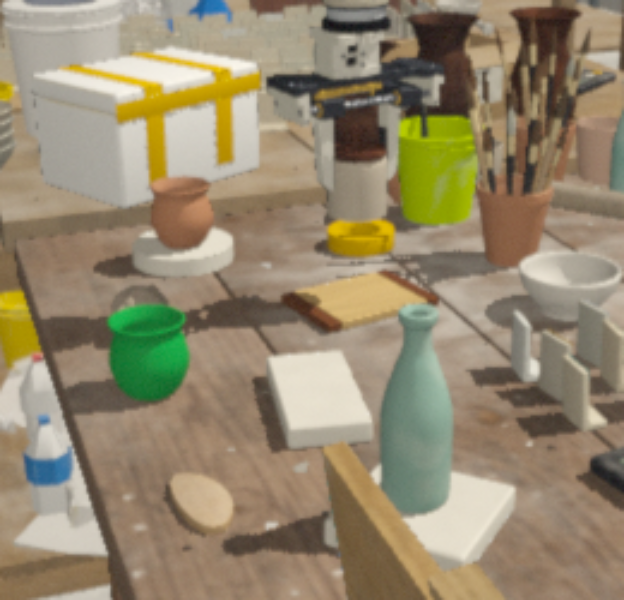

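View pics/t3.png

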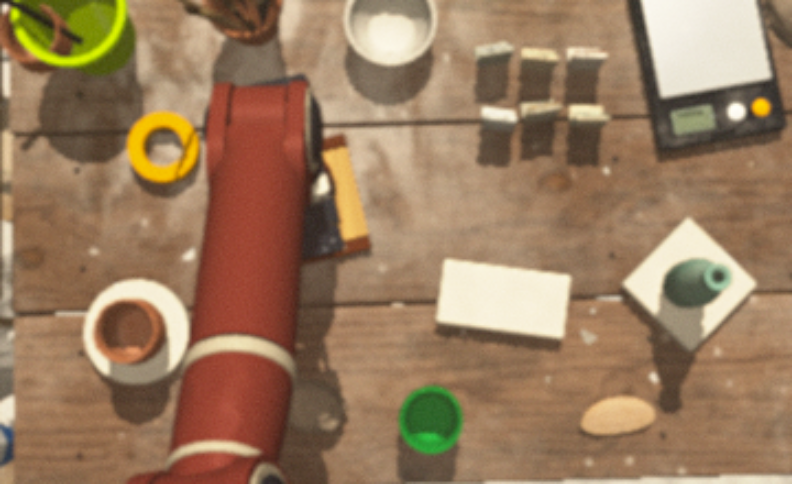

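Call:
{"method": "servo_tool", "body": {
  "rows": [
    [0,0,-1,0,0.3],
    [0,0,-2,0,0.3],
    [0,0,-3,0,0.3],
    [0.05,0.08,-3.5,0,0.3],
    [0.05,0.08,-3.8,0,0.3],
    [0.05,0.08,-4,0,0.3],
    [0.05,0.08,-4.08,0,0.3],
    [0.05,0.08,-4.08,0,0.3]
  ]
}}

```text
time: 8.55
tool_pos: [0.6315, 0.1226, 0.048]
eef_rot: [0.546, 0.452, 0.544, -0.449]
contact_force: [-0.0, -0.3, -2.6]
grip_width: 0.0672
```

```bash
python3 st.py .6307 .123 .047
python3 - <<'E'
from h import *
t=cv2.imread("pics/top3.png")
hsv=cv2.cvtColor(t,cv2.COLOR_BGR2HSV).astype(int)
x0,y0,x1,y1=(322,192,396,238)
for S,Vv in ((60,180),(70,150),(60,200)):
    m=((hsv[...,1]<S)&(hsv[...,2]>Vv)).astype(np.uint8); o=np.zeros_like(m); o[y0:y1,x0:x1]=m[y0:y1,x0:x1]
    c=max(cv2.findContours(o,0,1)[0],key=cv2.contourArea).reshape(-1,2)
    print(cv2.minAreaRect((unproj('top',c,.024)[:,:2]*1000).astype(np.float32)))
E
```

```text
t 8.55 pos [0.6315 0.1226 0.048 ] x [ 0.004  0.001 -1.   ] yaw_y 10.9 F [-0.  -0.3 -2.6] g 0.0672 q [-0.4   0.81  0.3   1.62 -0.31  0.75  0.23]
rows units [-0.03   0.014 -0.04 ]
((501.69970703125, -109.20623779296875), (156.57618713378906, 77.75596618652344), 80.81056213378906)
((501.6664733886719, -109.7834701538086), (160.06419372558594, 81.1198959350586), 81.32595825195312)
((501.69970703125, -109.20623779296875), (156.57618713378906, 77.75596618652344), 80.81056213378906)
```

Call:
{"method": "servo_tool", "body": {
  "rows": [
    [0,0,-0.05,0,0.3],
    [0,0,-0.1,0,0.3],
    [0,0,-0.1,0,0.3]
  ]
}}

```text
time: 8.93
tool_pos: [0.6319, 0.1227, 0.0467]
eef_rot: [0.546, 0.452, 0.544, -0.449]
contact_force: [-1.0, 1.0, 3.9]
grip_width: 0.0672
```

Call:
{"method": "servo_tool", "body": {
  "rows": [
    [0,0,0,0,0.8],
    [0,0,0,0,0.9],
    [0,0,0,0,1],
    [0,0,0,0,1],
    [0,0,0,0,1],
    [0,0,1,0,1],
    [0,0,2,0,1],
    [0,0,4,0,1],
    [0,0,6,0,1],
    [0,0,6,0,1]
  ]
}}

```text
time: 10.18
tool_pos: [0.635, 0.1226, 0.2018]
eef_rot: [0.549, 0.455, 0.541, -0.446]
contact_force: [-0.5, 0.6, -0.4]
grip_width: 0.0929
```

```bash
python3 st.py .472 .3395 .19
```

```text
t 10.18 pos [0.635  0.1226 0.2018] x [ 0.016  0.003 -1.   ] yaw_y 10.9 F [-0.5  0.6 -0.4] g 0.0929 q [-0.43  0.64  0.36  1.48 -0.25  1.05  0.18]
rows units [-6.519  8.676 -0.471]
```

Call:
{"method": "servo_tool", "body": {
  "rows": [
    [-0.8,1,0,0.3,1],
    [-1.6,2.2,0,0.6,1],
    [-2.6,3.5,0,1,1],
    [-3.6,4.8,0,1.4,1],
    [-4.6,6.1,0,1.8,1],
    [-5.6,7.4,0,2.2,1],
    [-6.2,8.3,0,2.5,1],
    [-6.5,8.68,0,2.5,1],
    [-6.5,8.68,0,2.5,1],
    [-6.5,8.68,0,2.5,1]
  ]
}}

```text
time: 11.42
tool_pos: [0.4739, 0.3377, 0.2018]
eef_rot: [0.632, 0.328, 0.626, -0.318]
contact_force: [-0.4, -1.5, -0.3]
grip_width: 0.093
```

```bash
python3 st.py .472 .3395 .043
python3 - <<'E'
from h import *
for n in ("side","top"):
    a=imaging.camera(n); cv2.imwrite(f"pics/{n}4.png",a[:,:,::-1])
a=cv2.imread("pics/side4.png"); cv2.imwrite("pics/s4.png",cv2.resize(a[80:330,180:440],None,fx=2.4,fy=2.4))
a=cv2.imread("pics/top4.png"); cv2.imwrite("pics/t4.png",cv2.resize(a[80:300,130:490],None,fx=2.2,fy=2.2))
E
```

```text
t 11.43 pos [0.4739 0.3377 0.2018] x [ 0.014  0.008 -1.   ] yaw_y 35.7 F [-0.4 -1.5 -0.3] g 0.093 q [-0.82  0.53  0.25  1.67 -0.15  0.95  0.11]
rows units [-0.075  0.071 -6.351]
```

View pics/s4.png

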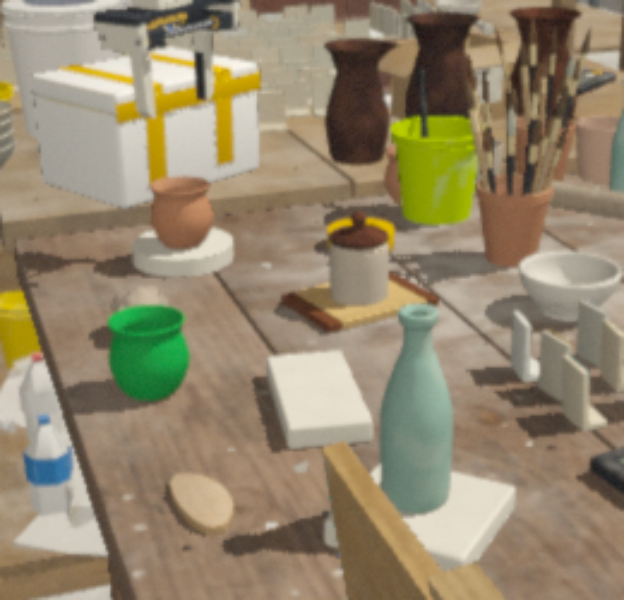

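View pics/t4.png

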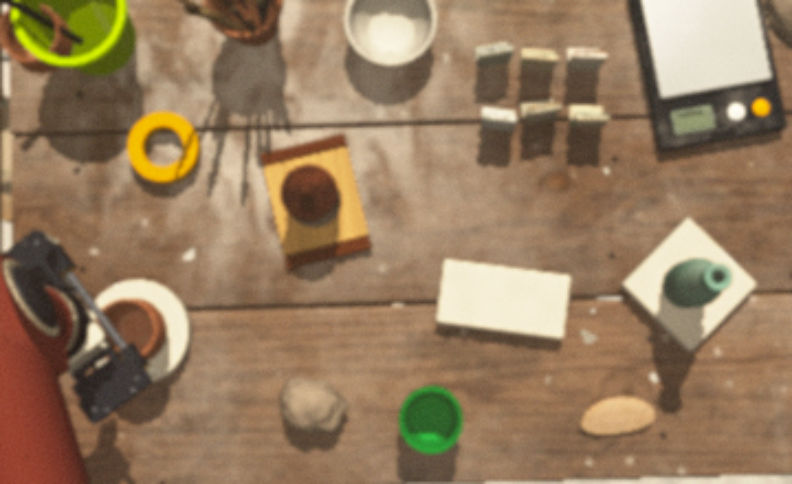

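```bash
cat > loc.py <<'E'
from fit import *
def loc(name,k,g,z0):
    t=cv2.imread(f"pics/top{k}.png"); s=cv2.imread(f"pics/side{k}.png"); g=np.array(g)
    for it in range(2):
        def rc(n):
            m=cv2.resize(sil(name,n,g[0],g[1],z0,(400,640)),(640,400),interpolation=0); x,y,w,h=cv2.boundingRect(m); return x,y,x+w,y+h
        mt=gc(t,rc('top'),g,name,'top',z0); ms=gc(s,rc('side'),g,name,'side',z0)
        a=fit(name,[('top',mt)],g,z0);b=fit(name,[('side',ms)],g,z0);c=fit(name,[('top',mt),('side',ms)],g,z0); g=c[0]/1000
    print(name,'top',a[0].round(1),round(a[1],2),'side',b[0].round(1),round(b[1],2),'both',c[0].round(1))
    return c[0]
E
python3 -c "
from loc import *
loc('jar',4,(.632,.123),.012)"
```

```text
jar top [632.4 123.5] 0.92 side [630.8 119.6] 0.84 both [632.4 123.5]
```

Call:
{"method": "servo_tool", "body": {
  "rows": [
    [-0.08,0.09,-1,0,1],
    [-0.08,0.09,-2,0,1],
    [-0.08,0.09,-3,0,1],
    [-0.08,0.09,-3.5,0,1],
    [-0.08,0.09,-3.5,0,1],
    [-0.08,0.09,-3.5,0,1]
  ]
}}

```text
time: 12.28
tool_pos: [0.4726, 0.3404, 0.1153]
eef_rot: [0.632, 0.328, 0.626, -0.317]
contact_force: [0.5, -0.1, -0.1]
grip_width: 0.0932
```

```bash
python3 st.py .472 .3398 .042
python3 - <<'E'
from h import *
for n in ("side","top"):
    a=imaging.camera(n); cv2.imwrite(f"pics/{n}5.png",a[:,:,::-1])
a=cv2.imread("pics/side5.png")[100:220,190:320]; b=cv2.imread("pics/top5.png")[170:300,130:260]
cv2.imwrite("pics/s5.png",np.hstack([cv2.resize(a,(390,390),interpolation=2),cv2.resize(b,(390,390),interpolation=2)]))
E
```

```text
t 12.28 pos [0.4726 0.3404 0.1153] x [ 0.016  0.009 -1.   ] yaw_y 35.7 F [ 0.5 -0.1 -0.1] g 0.0932 q [-0.8   0.63  0.22  1.77 -0.19  0.75  0.14]
rows units [-0.023 -0.026 -2.932]
```

View pics/s5.png

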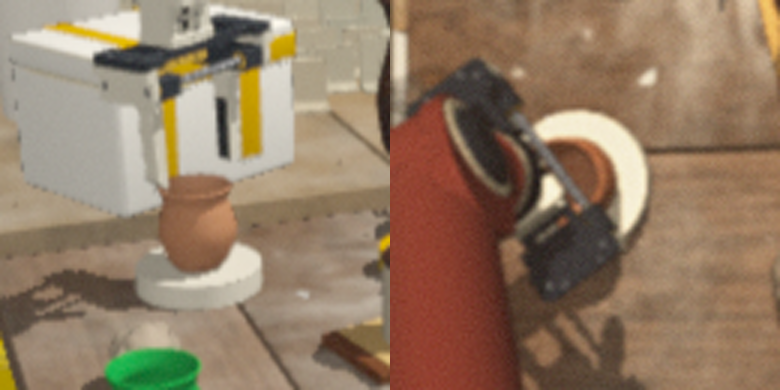

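Call:
{"method": "servo_tool", "body": {
  "rows": [
    [-0.02,-0.02,-0.4,0,1],
    [-0.02,-0.02,-0.8,0,1],
    [-0.02,-0.02,-1.1,0,1],
    [-0.02,-0.02,-1.1,0,1]
  ]
}}

```text
time: 12.88
tool_pos: [0.4713, 0.3398, 0.0869]
eef_rot: [0.632, 0.328, 0.626, -0.318]
contact_force: [0.5, -0.2, 0.5]
grip_width: 0.0927
```

No contact with the rim (103 mm); continue down.

Call:
{"method": "servo_tool", "body": {
  "rows": [
    [0.02,0,-0.4,0,1],
    [0.02,0,-0.8,0,1],
    [0.02,0,-1.2,0,1],
    [0.02,0,-1.6,0,1],
    [0.02,0,-1.8,0,1],
    [0.02,0,-1.8,0,1]
  ]
}}

```text
time: 13.62
tool_pos: [0.4717, 0.3395, 0.0414]
eef_rot: [0.632, 0.327, 0.626, -0.318]
contact_force: [0.4, 0.5, 0.8]
grip_width: 0.0931
```

Call:
{"method": "servo_tool", "body": {
  "rows": [
    [0,0,0,0,0.7],
    [0,0,0,0,0.6],
    [0,0,0,0,0.5],
    [0,0,0,0,0.5],
    [0,0,0,0,0.5],
    [0,0,0,0,0.5]
  ],
  "squeeze": 25
}}

```text
time: 14.38
tool_pos: [0.4723, 0.34, 0.0418]
eef_rot: [0.632, 0.328, 0.626, -0.318]
contact_force: [1.9, 1.1, 1.6]
grip_width: 0.0783
```

```bash
python3 st.py
```

```text
t 14.38 pos [0.4723 0.34   0.0418] x [ 0.015  0.009 -1.   ] yaw_y 35.7 F [1.9 1.1 1.6] g 0.0783 q [-0.78  0.73  0.18  1.82 -0.22  0.59  0.16]
```

Call:
{"method": "servo_tool", "body": {
  "rows": [
    [0,0,0.3,0,0.5],
    [0,0,0.8,0,0.5],
    [0,0,1.5,0,0.5],
    [0,0,2.3,0,0.5],
    [0,0,3.1,0,0.5],
    [0,0,4,0,0.5],
    [0,0,5,0,0.5],
    [0,0,5.5,0,0.5]
  ]
}}

```text
time: 15.38
tool_pos: [0.4727, 0.3402, 0.1816]
eef_rot: [0.633, 0.329, 0.626, -0.317]
contact_force: [-0.8, -0.1, -2.1]
grip_width: 0.0783
```

```bash
python3 st.py .5017 -.1095 .15;  python3 - <<'E'
from h import *
a=imaging.camera("side"); cv2.imwrite("pics/s6.png",cv2.resize(a[60:310,180:440,::-1],None,fx=2.4,fy=2.4))
E
```

```text
t 15.38 pos [0.4727 0.3402 0.1816] x [ 0.017  0.011 -1.   ] yaw_y 35.7 F [-0.8 -0.1 -2.1] g 0.0783 q [-0.82  0.55  0.25  1.7  -0.16  0.9   0.11]
rows units [  1.158 -17.987  -1.265]
```

View pics/s6.png

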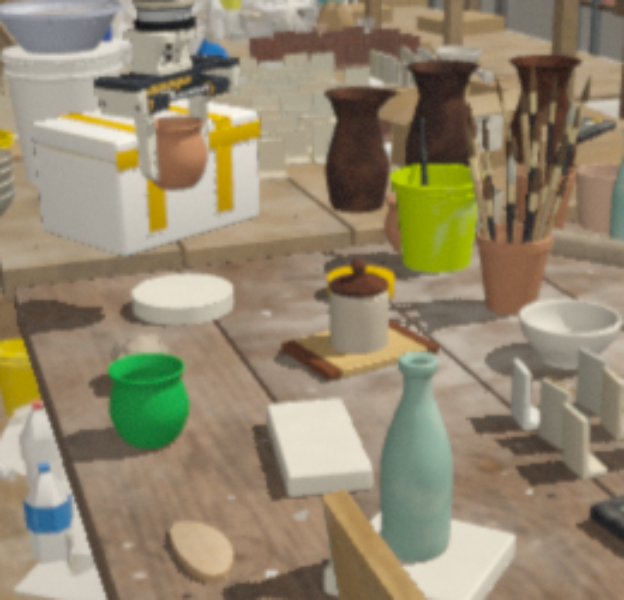

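Call:
{"method": "servo_tool", "body": {
  "rows": [
    [0.1,-1,0.2,-0.3,0.5],
    [0.2,-2.5,0.3,-0.7,0.5],
    [0.3,-4.2,0.3,-1.1,0.5],
    [0.4,-6,0.3,-1.6,0.5],
    [0.5,-7.8,0.3,-2.1,0.5],
    [0.6,-9.6,0.3,-2.6,0.5],
    [0.7,-11.4,0.2,-3.1,0.5],
    [0.8,-13.2,0,-3.6,0.5],
    [0.9,-14.8,0,-4.1,0.5],
    [1,-16,0,-4.5,0.5]
  ]
}}

```text
time: 16.68
tool_pos: [0.4963, -0.0634, 0.1822]
eef_rot: [0.461, 0.545, 0.449, -0.537]
contact_force: [0.3, 1.0, -1.7]
grip_width: 0.0781
```

```bash
python3 st.py .5017 -.1095 .13
```

```text
t 16.68 pos [ 0.4963 -0.0634  0.1822] x [ 0.019 -0.006 -1.   ] yaw_y -9.8 F [ 0.3  1.  -1.7] g 0.0781 q [-0.26  0.46  0.49  1.92 -0.29  0.81  0.21]
rows units [ 0.217 -1.844 -2.089]
```

Call:
{"method": "servo_tool", "body": {
  "rows": [
    [0.1,-0.6,0,0,0.5],
    [0.2,-1.3,-0.5,0,0.5],
    [0.22,-1.84,-1.2,0,0.5],
    [0.22,-1.84,-2,0,0.5],
    [0.22,-1.84,-2.6,0,0.5],
    [0.22,-1.84,-3,0,0.5],
    [0.22,-1.84,-3,0,0.5]
  ]
}}

```text
time: 17.55
tool_pos: [0.5013, -0.1091, 0.1066]
eef_rot: [0.461, 0.544, 0.45, -0.537]
contact_force: [-0.2, -0.7, -2.6]
grip_width: 0.0783
```

```bash
python3 st.py .5017 -.1095 .042;  python3 - <<'E'
from h import *
for n in ("side","top"):
    a=imaging.camera(n); cv2.imwrite(f"pics/{n}7.png",a[:,:,::-1])
a=cv2.imread("pics/side7.png"); cv2.imwrite("pics/s7.png",cv2.resize(a[100:300,200:420],None,fx=2.8,fy=2.8))
# round stand
t=cv2.imread("pics/top7.png"); hsv=cv2.cvtColor(t,cv2.COLOR_BGR2HSV).astype(int)
m=((hsv[...,1]<60)&(hsv[...,2]>170)).astype(np.uint8); o=np.zeros_like(m); o[200:262,155:228]=m[200:262,155:228]
c=max(cv2.findContours(o,0,1)[0],key=cv2.contourArea).reshape(-1,2); P=(unproj('top',c,.024)[:,:2]*1000).astype(np.float32)
print(cv2.fitEllipse(P),cv2.minEnclosingCircle(P))
E
```

```text
t 17.55 pos [ 0.5013 -0.1091  0.1066] x [ 0.018 -0.005 -1.   ] yaw_y -9.8 F [-0.2 -0.7 -2.6] g 0.0783 q [-0.11  0.58  0.42  1.97 -0.37  0.65  0.38]
rows units [ 0.017 -0.017 -2.586]
((472.9551696777344, 346.9854736328125), (125.17267608642578, 126.60488891601562), 178.256103515625) ((474.27349853515625, 348.52545166015625), 66.78058624267578)
```

View pics/s7.png

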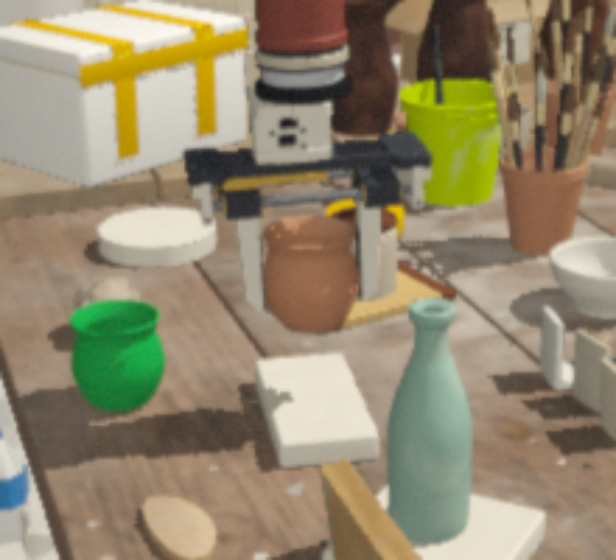

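Call:
{"method": "servo_tool", "body": {
  "rows": [
    [0.02,-0.02,-0.6,0,0.5],
    [0.02,-0.02,-1.2,0,0.5],
    [0.02,-0.02,-1.8,0,0.5],
    [0.02,-0.02,-2.2,0,0.5],
    [0.02,-0.02,-2.4,0,0.5],
    [0.02,-0.02,-2.5,0,0.5],
    [0.02,-0.02,-2.56,0,0.5],
    [0.02,-0.02,-2.6,0,0.5],
    [0.02,-0.02,-2.6,0,0.5]
  ]
}}

```text
time: 18.77
tool_pos: [0.5028, -0.1099, 0.0428]
eef_rot: [0.462, 0.545, 0.449, -0.537]
contact_force: [0.2, 0.0, -2.1]
grip_width: 0.0782
```

Call:
{"method": "servo_tool", "body": {
  "rows": [
    [-0.04,0,-0.05,0,0.5],
    [-0.04,0,-0.08,0,0.5],
    [-0.04,0,-0.1,0,0.5],
    [-0.04,0,-0.1,0,0.5]
  ]
}}

```text
time: 19.27
tool_pos: [0.5022, -0.11, 0.0418]
eef_rot: [0.462, 0.546, 0.449, -0.536]
contact_force: [-2.2, 0.2, 10.0]
grip_width: 0.078
```

Call:
{"method": "servo_tool", "body": {
  "rows": [
    [0,0,0.03,0,0.88],
    [0,0,0.03,0,0.94],
    [0,0,0.03,0,1],
    [0,0,0.03,0,1],
    [0,0,0.6,0,1],
    [0,0,1.5,0,1],
    [0,0,3,0,1],
    [0,0,5,0,1],
    [0,0,7,0,1],
    [0,0,8,0,1]
  ]
}}

```text
time: 20.52
tool_pos: [0.5031, -0.1106, 0.2456]
eef_rot: [0.463, 0.547, 0.447, -0.535]
contact_force: [0.8, -0.2, 0.1]
grip_width: 0.093
```

```bash
python3 st.py .511 -.3325 .242;  python3 - <<'E'
from h import *
for n in ("side","top"):
    a=imaging.camera(n); cv2.imwrite(f"pics/{n}8.png",a[:,:,::-1])
a=cv2.imread("pics/side8.png"); cv2.imwrite("pics/s8.png",cv2.resize(a[100:300,200:420],None,fx=2.8,fy=2.8))
E
```

```text
t 20.52 pos [ 0.5031 -0.1106  0.2456] x [ 0.027 -0.006 -1.   ] yaw_y -9.8 F [ 0.8 -0.2  0.1] g 0.093 q [-0.2   0.4   0.53  1.8  -0.24  0.98  0.26]
rows units [ 0.318 -8.874 -0.144]
```

View pics/s8.png

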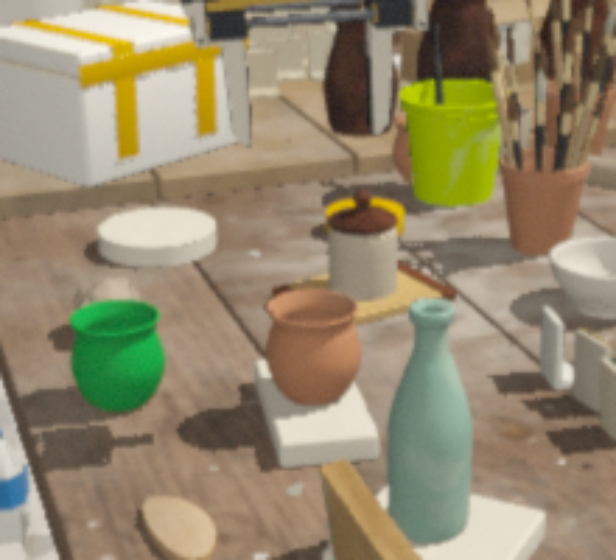

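Call:
{"method": "servo_tool", "body": {
  "rows": [
    [0,-1,0,-0.3,1],
    [0.1,-2.3,0,-0.6,1],
    [0.1,-3.7,0,-1,1],
    [0.2,-5.1,0,-1.4,1],
    [0.2,-6.5,0,-1.8,1],
    [0.3,-7.8,0,-2.1,1],
    [0.3,-8.6,0,-2.3,1],
    [0.32,-8.87,0,-2.3,1],
    [0.32,-8.87,0,-2.3,1],
    [0.32,-8.87,0,-2.3,1]
  ]
}}

```text
time: 21.88
tool_pos: [0.5123, -0.331, 0.2454]
eef_rot: [0.348, 0.625, 0.33, -0.615]
contact_force: [0.1, -0.1, -0.8]
grip_width: 0.0929
```

```bash
python3 st.py .511 -.3325 .12;  python3 - <<'E'
from h import *
for n in ("side","top"):
    a=imaging.camera(n); cv2.imwrite(f"pics/{n}9.png",a[:,:,::-1])
a=cv2.imread("pics/side9.png"); cv2.imwrite("pics/s9.png",cv2.resize(a[80:330,240:440],None,fx=2.4,fy=2.4))
E
python3 -c "
from loc import *
loc('cup',9,(.502,-.11),.024);loc('jar',9,(.632,.123),.012)"
```

```text
t 21.88 pos [ 0.5123 -0.331   0.2454] x [ 0.025 -0.016 -1.   ] yaw_y -32.7 F [ 0.1 -0.1 -0.8] g 0.0929 q [ 0.17  0.57  0.62  1.55 -0.37  1.11  0.3 ]
rows units [-0.054 -0.059 -5.016]
cup top [ 498.4 -108.4] 0.88 side [ 501.3 -111.5] 0.93 both [ 499.6 -109.5]
jar top [631.7 123.8] 0.91 side [633.  122.5] 0.85 both [632.2 122.8]
```

View pics/s9.png

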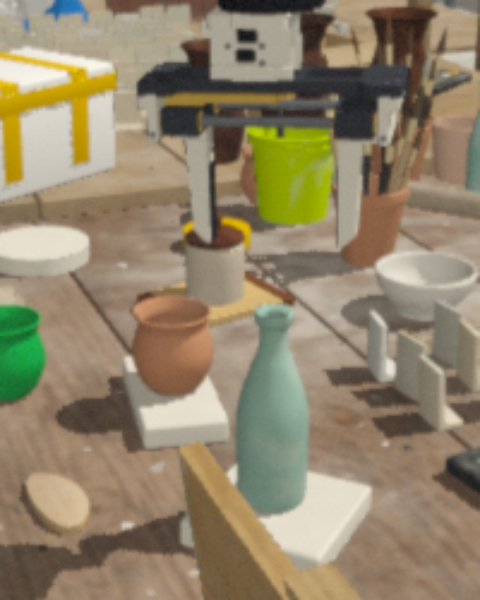

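Call:
{"method": "servo_tool", "body": {
  "rows": [
    [-0.05,-0.06,-0.8,0,1],
    [-0.05,-0.06,-1.6,0,1],
    [-0.05,-0.06,-2.4,0,1],
    [-0.05,-0.06,-3.2,0,1],
    [-0.05,-0.06,-4,0,1],
    [-0.05,-0.06,-4.6,0,1],
    [-0.05,-0.06,-4.9,0,1],
    [-0.05,-0.06,-5,0,1],
    [-0.05,-0.06,-5,0,1]
  ]
}}

```text
time: 23.1
tool_pos: [0.5113, -0.3331, 0.121]
eef_rot: [0.349, 0.626, 0.329, -0.615]
contact_force: [-0.7, 0.2, 1.5]
grip_width: 0.0929
```

```bash
python3 st.py .511 -.3325 .12;  python3 - <<'E'
from h import *
for n in ("side","top"):
    a=imaging.camera(n); cv2.imwrite(f"pics/{n}10.png",a[:,:,::-1])
a=cv2.imread("pics/side10.png"); cv2.imwrite("pics/s10.png",cv2.resize(a[80:330,240:440],None,fx=2.4,fy=2.4))
E
```

```text
t 23.1 pos [ 0.5113 -0.3331  0.121 ] x [ 0.026 -0.017 -1.   ] yaw_y -32.7 F [-0.7  0.2  1.5] g 0.0929 q [ 0.22  0.7   0.54  1.7  -0.47  0.84  0.39]
rows units [-0.011  0.024 -0.04 ]
```

View pics/s10.png

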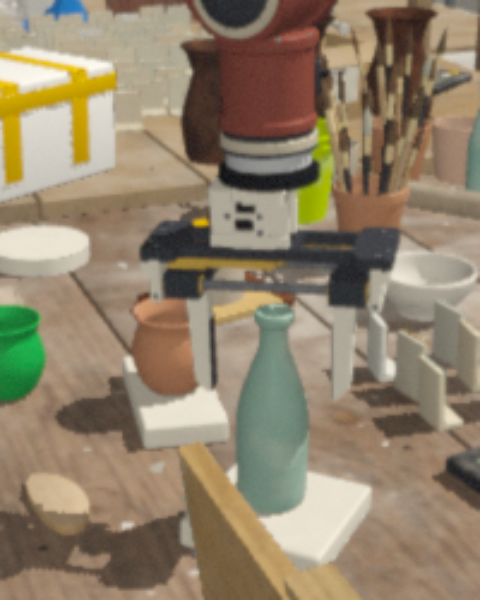

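Call:
{"method": "servo_tool", "body": {
  "rows": [
    [0,0,0,0,0.8],
    [0,0,0,0,0.7],
    [0,0,0,0,0.6],
    [0,0,0,0,0.55],
    [0,0,0,0,0.5],
    [0,0,0,0,0.45],
    [0,0,0,0,0.4],
    [0,0,0,0,0.3],
    [0,0,0,0,0.2],
    [0,0,0,0,0.2]
  ],
  "squeeze": 30
}}

```text
time: 24.45
tool_pos: [0.5113, -0.3331, 0.1212]
eef_rot: [0.349, 0.626, 0.329, -0.615]
contact_force: [-0.3, -0.4, -2.1]
grip_width: 0.0488
```

Call:
{"method": "servo_tool", "body": {
  "rows": [
    [0,0,0.1,0,0.2],
    [0,0,0.2,0,0.2],
    [0,0,0.4,0,0.2],
    [0,0,0.7,0,0.2],
    [0,0,1,0,0.2],
    [0,0,1,0,0.2]
  ]
}}

```text
time: 25.2
tool_pos: [0.5117, -0.3336, 0.1472]
eef_rot: [0.349, 0.626, 0.329, -0.615]
contact_force: [-0.5, 0.2, -2.1]
grip_width: 0.049
```

```bash
python3 st.py;  python3 - <<'E'
from h import *
for n in ("side","top"):
    a=imaging.camera(n); cv2.imwrite(f"pics/{n}11.png",a[:,:,::-1])
a=cv2.imread("pics/side11.png"); cv2.imwrite("pics/s11.png",cv2.resize(a[80:330,240:440],None,fx=2.4,fy=2.4))
E
```

```text
t 25.2 pos [ 0.5117 -0.3336  0.1472] x [ 0.028 -0.018 -0.999] yaw_y -32.7 F [-0.5  0.2 -2.1] g 0.049 q [ 0.21  0.67  0.56  1.67 -0.44  0.89  0.37]
```

View pics/s11.png

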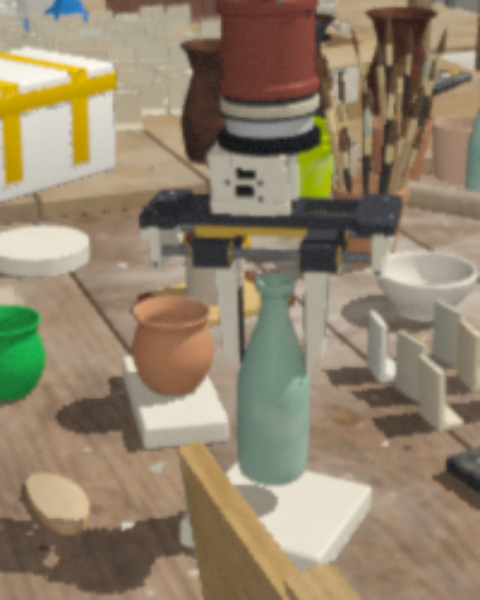

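Call:
{"method": "servo_tool", "body": {
  "rows": [
    [0,0,0.7,0,0.2],
    [0,0,1.5,0,0.2],
    [0,0,2.4,0,0.2],
    [0,0,3.3,0,0.2],
    [0,0,4.2,0,0.2],
    [0,0.3,4.6,0.1,0.2],
    [0,1,4.7,0.3,0.2],
    [0,2,4.7,0.5,0.2],
    [0,3.2,4.7,0.8,0.2],
    [0,4.4,4.7,1.1,0.2]
  ]
}}

```text
time: 26.55
tool_pos: [0.5107, -0.22, 0.2628]
eef_rot: [0.406, 0.59, 0.39, -0.578]
contact_force: [-1.2, 0.3, -1.5]
grip_width: 0.0492
```

Call:
{"method": "servo_tool", "body": {
  "rows": [
    [0,1.2,0,0.3,0.2],
    [0,2.4,0,0.6,0.2],
    [0,3.6,0,0.9,0.2],
    [0,4.8,0,1.2,0.2],
    [0,6,0,1.5,0.2],
    [0,7.2,0,1.8,0.2],
    [0,8.4,0,2.1,0.2],
    [-0.1,9.6,0,2.4,0.2],
    [-0.2,10.8,0,2.7,0.2],
    [-0.3,12,0,3,0.2]
  ]
}}

```text
time: 27.8
tool_pos: [0.5015, 0.0823, 0.262]
eef_rot: [0.543, 0.467, 0.531, -0.453]
contact_force: [-0.3, -0.3, -1.9]
grip_width: 0.0488
```

```bash
python3 st.py .473 .3472 .26
```

```text
t 27.8 pos [0.5015 0.0823 0.262 ] x [ 0.026  0.005 -1.   ] yaw_y 8.8 F [-0.3 -0.3 -1.9] g 0.0488 q [-0.51  0.36  0.43  1.79 -0.18  1.    0.14]
rows units [-1.141 10.597 -0.08 ]
```

Call:
{"method": "servo_tool", "body": {
  "rows": [
    [-0.1,1.2,0,0.3,0.2],
    [-0.2,2.4,0,0.6,0.2],
    [-0.3,3.6,0,0.9,0.2],
    [-0.5,4.8,0,1.2,0.2],
    [-0.6,6,0,1.5,0.2],
    [-0.7,7.2,0,1.8,0.2],
    [-0.9,8.4,0,2.1,0.2],
    [-1,9.4,0,2.4,0.2],
    [-1.1,10.2,0,2.6,0.2],
    [-1.14,10.6,0,2.7,0.2]
  ]
}}

```text
time: 29.05
tool_pos: [0.4727, 0.3486, 0.2617]
eef_rot: [0.634, 0.33, 0.626, -0.313]
contact_force: [0.5, -0.6, -1.7]
grip_width: 0.0492
```

Call:
{"method": "servo_tool", "body": {
  "rows": [
    [0,0,0,0,0.2],
    [0,0,-1,0,0.2],
    [0,0,-2,0,0.2],
    [0,0,-3,0,0.2],
    [0,0,-3,0,0.2],
    [0,0,-3,0,0.2]
  ]
}}

```text
time: 29.8
tool_pos: [0.4738, 0.3483, 0.1879]
eef_rot: [0.634, 0.331, 0.625, -0.313]
contact_force: [0.1, 0.2, -1.7]
grip_width: 0.0488
```

```bash
python3 st.py .473 .3472 .1212;  python3 - <<'E'
from h import *
for n in ("side","top"):
    a=imaging.camera(n); cv2.imwrite(f"pics/{n}12.png",a[:,:,::-1])
a=cv2.imread("pics/side12.png"); cv2.imwrite("pics/s12.png",cv2.resize(a[60:230,190:360],None,fx=3.2,fy=3.2))
E
```

```text
t 29.8 pos [0.4738 0.3483 0.1879] x [ 0.022  0.017 -1.   ] yaw_y 35.9 F [ 0.1  0.2 -1.7] g 0.0488 q [-0.82  0.54  0.23  1.68 -0.15  0.91  0.1 ]
rows units [-0.031 -0.042 -2.669]
```

View pics/s12.png

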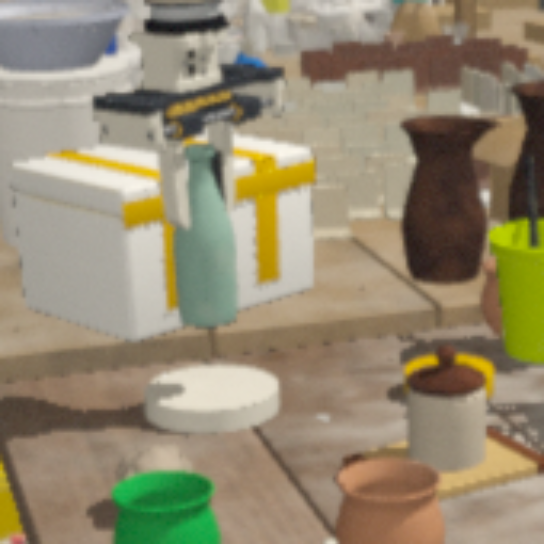

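Call:
{"method": "servo_tool", "body": {
  "rows": [
    [-0.03,-0.04,-0.6,0,0.2],
    [-0.03,-0.04,-1.2,0,0.2],
    [-0.03,-0.04,-1.8,0,0.2],
    [-0.03,-0.04,-2.2,0,0.2],
    [-0.03,-0.04,-2.4,0,0.2],
    [-0.03,-0.04,-2.5,0,0.2],
    [-0.03,-0.04,-2.58,0,0.2],
    [-0.03,-0.04,-2.6,0,0.2],
    [-0.03,-0.04,-2.6,0,0.2]
  ]
}}

```text
time: 31.02
tool_pos: [0.4731, 0.3478, 0.1235]
eef_rot: [0.634, 0.331, 0.625, -0.312]
contact_force: [0.6, 0.1, -1.5]
grip_width: 0.0491
```

```bash
python3 st.py .473 .3472 .1212
```

```text
t 31.02 pos [0.4731 0.3478 0.1235] x [ 0.023  0.018 -1.   ] yaw_y 35.9 F [ 0.6  0.1 -1.5] g 0.0491 q [-0.8   0.62  0.21  1.75 -0.18  0.76  0.12]
rows units [-0.005 -0.025 -0.093]
```

Call:
{"method": "servo_tool", "body": {
  "rows": [
    [0,-0.02,-0.04,0,0.2],
    [0,-0.02,-0.08,0,0.2],
    [0,-0.02,-0.1,0,0.2],
    [0,-0.02,-0.1,0,0.2]
  ]
}}

```text
time: 31.52
tool_pos: [0.4732, 0.3472, 0.1211]
eef_rot: [0.634, 0.331, 0.625, -0.312]
contact_force: [-0.6, -0.4, -1.8]
grip_width: 0.0496
```

Call:
{"method": "servo_tool", "body": {
  "rows": [
    [0,0,-0.04,0,0.2],
    [0,0,-0.06,0,0.2],
    [0,0,-0.06,0,0.2]
  ]
}}

```text
time: 31.9
tool_pos: [0.4733, 0.3472, 0.1211]
eef_rot: [0.634, 0.331, 0.625, -0.312]
contact_force: [-2.7, -2.3, 6.9]
grip_width: 0.0489
```

Call:
{"method": "servo_tool", "body": {
  "rows": [
    [0,0,0.04,0,0.54],
    [0,0,0.04,0,0.58],
    [0,0,0.04,0,0.65],
    [0,0,0.04,0,0.75],
    [0,0,0.04,0,1],
    [0,0,0.04,0,1],
    [0,0,0.04,0,1],
    [0,0,1,0,1],
    [0,0,3,0,1],
    [0,0,5,0,1]
  ]
}}

```text
time: 33.15
tool_pos: [0.4731, 0.347, 0.2472]
eef_rot: [0.634, 0.331, 0.625, -0.312]
contact_force: [0.3, 0.6, 0.4]
grip_width: 0.0931
```

```bash
python3 st.py .632 .123 .22
```

```text
t 33.15 pos [0.4731 0.347  0.2472] x [ 0.023  0.018 -1.   ] yaw_y 35.9 F [0.3 0.6 0.4] g 0.0931 q [-0.83  0.48  0.25  1.61 -0.13  1.04  0.08]
rows units [ 6.358 -8.961 -1.087]
```

Call:
{"method": "servo_tool", "body": {
  "rows": [
    [0.7,-1,0,-0.3,1],
    [1.6,-2.3,0,-0.7,1],
    [2.5,-3.6,0,-1.1,1],
    [3.5,-4.9,0,-1.5,1],
    [4.4,-6.2,0,-1.9,1],
    [5.3,-7.5,0,-2.2,1],
    [6,-8.4,-0.5,-2.5,1],
    [6.36,-8.96,-1.1,-2.5,1],
    [6.36,-8.96,-1.5,-2.5,1],
    [6.36,-8.96,-1.5,-2.5,1]
  ]
}}

```text
time: 34.4
tool_pos: [0.6306, 0.1249, 0.2083]
eef_rot: [0.551, 0.457, 0.541, -0.442]
contact_force: [-1.5, 0.4, 0.8]
grip_width: 0.0931
```

```bash
python3 st.py .632 .123 .0467;  python3 - <<'E'
from h import *
for n in ("side","top"):
    a=imaging.camera(n); cv2.imwrite(f"pics/{n}13.png",a[:,:,::-1])
a=cv2.imread("pics/side13.png"); cv2.imwrite("pics/s13.png",cv2.resize(a[80:280,190:390],None,fx=3,fy=3))
E
python3 -c "
from loc import *
loc('bottle',13,(.473,.347),.024)"
```

```text
t 34.4 pos [0.6306 0.1249 0.2083] x [ 0.025  0.008 -1.   ] yaw_y 11.0 F [-1.5  0.4  0.8] g 0.0931 q [-0.44  0.62  0.36  1.49 -0.25  1.05  0.17]
rows units [ 0.054 -0.075 -6.464]
bottle top [474.6 347.2] 0.91 side [476. 347.] 0.94 both [474.6 347.2]
```

View pics/s13.png

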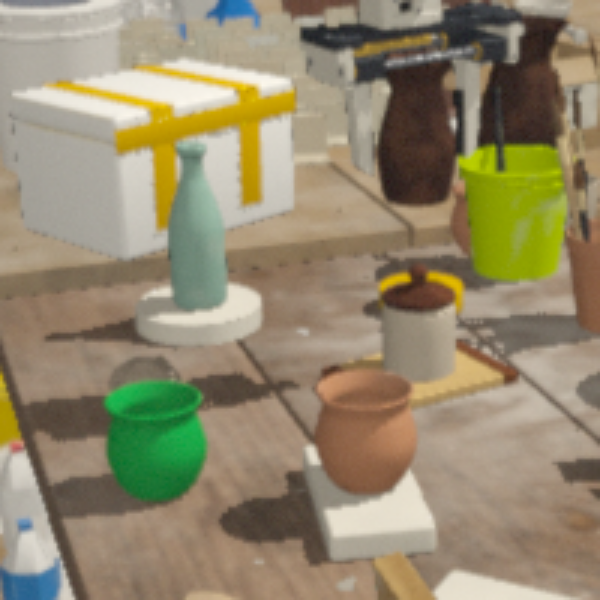

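Bottle stands upright within ~2 mm of the round stand's centre. Now take the jar again.

Call:
{"method": "servo_tool", "body": {
  "rows": [
    [0.05,-0.08,-1,0,1],
    [0.05,-0.08,-2,0,1],
    [0.05,-0.08,-3,0,1],
    [0.05,-0.08,-4,0,1],
    [0.05,-0.08,-5,0,1],
    [0.05,-0.08,-5.8,0,1],
    [0.05,-0.08,-6.2,0,1],
    [0.05,-0.08,-6.4,0,1],
    [0.05,-0.08,-6.42,0,1],
    [0.05,-0.08,-6.42,0,1]
  ]
}}

```text
time: 35.75
tool_pos: [0.6334, 0.1231, 0.0501]
eef_rot: [0.552, 0.458, 0.54, -0.44]
contact_force: [-0.2, -0.2, 1.0]
grip_width: 0.0927
```

Call:
{"method": "servo_tool", "body": {
  "rows": [
    [0,0,0,0,0.8],
    [0,0,0,0,0.7],
    [0,0,0,0,0.6],
    [0,0,0,0,0.5],
    [0,0,0,0,0.4],
    [0,0,0,0,0.4],
    [0,0,0,0,0.4]
  ]
}}

```text
time: 36.62
tool_pos: [0.6327, 0.1229, 0.0503]
eef_rot: [0.552, 0.458, 0.54, -0.441]
contact_force: [-3.6, -0.5, 5.3]
grip_width: 0.0674
```

Call:
{"method": "servo_tool", "body": {
  "rows": [
    [0,0,0.3,0,0.4],
    [0,0,0.8,0,0.4],
    [0,0,1.5,0,0.4],
    [0,0,2.5,0,0.4],
    [0,0,3.5,0,0.4],
    [0,0,4.5,0,0.4],
    [0,0,5.5,0,0.4],
    [0,0,5.8,0,0.4],
    [0,0,5.8,0,0.4]
  ]
}}

```text
time: 37.75
tool_pos: [0.6328, 0.1229, 0.1958]
eef_rot: [0.552, 0.458, 0.54, -0.441]
contact_force: [0.0, 0.4, -2.8]
grip_width: 0.0673
```

```bash
python3 st.py .5145 -.3418 .2;  python3 - <<'E'
from h import *
for n in ("side","top"):
    a=imaging.camera(n); cv2.imwrite(f"pics/{n}14.png",a[:,:,::-1])
t=cv2.imread("pics/top14.png"); hsv=cv2.cvtColor(t,cv2.COLOR_BGR2HSV).astype(int)
x0,y0,x1,y1=(405,172,482,245)
for S,V in ((60,180),(70,150)):
    m=((hsv[...,1]<S)&(hsv[...,2]>V)).astype(np.uint8); o=np.zeros_like(m); o[y0:y1,x0:x1]=m[y0:y1,x0:x1]
    c=max(cv2.findContours(o,0,1)[0],key=cv2.contourArea).reshape(-1,2); print(cv2.minAreaRect((unproj('top',c,.024)[:,:2]*1000).astype(np.float32)))
a=cv2.imread("pics/side14.png"); cv2.imwrite("pics/s14.png",cv2.resize(a[60:280,190:410],None,fx=2.7,fy=2.7))
E
```

```text
t 37.75 pos [0.6328 0.1229 0.1958] x [ 0.029  0.009 -1.   ] yaw_y 11.0 F [ 0.   0.4 -2.8] g 0.0673 q [-0.43  0.63  0.36  1.51 -0.25  1.02  0.18]
rows units [ -4.732 -18.588   0.169]
((513.236572265625, -341.6978454589844), (118.82433319091797, 118.84624481201172), 43.16628646850586)
((513.5464477539062, -341.78228759765625), (121.52311706542969, 121.62157440185547), 44.186824798583984)
```

View pics/s14.png

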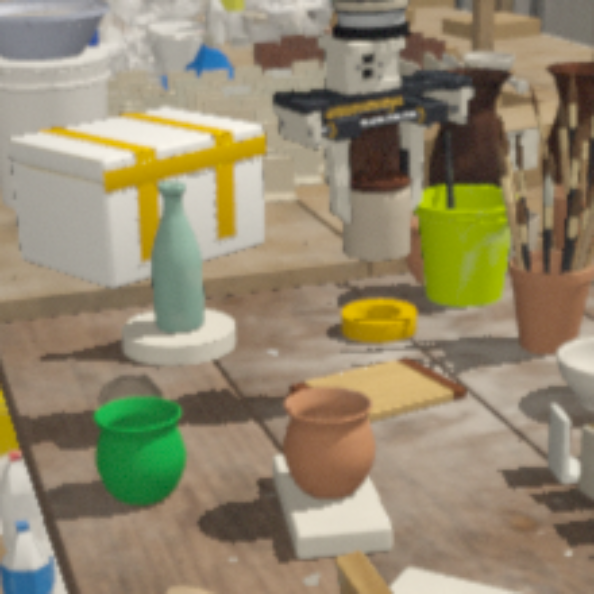

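Call:
{"method": "servo_tool", "body": {
  "rows": [
    [-0.2,-0.9,0,-0.2,0.4],
    [-0.5,-2.2,0,-0.5,0.4],
    [-0.9,-3.7,0,-0.9,0.4],
    [-1.3,-5.2,0,-1.2,0.4],
    [-1.7,-6.7,0,-1.6,0.4],
    [-2.1,-8.2,0,-2,0.4],
    [-2.4,-9.7,0,-2.3,0.4],
    [-2.8,-11.2,0,-2.7,0.4],
    [-3.2,-12.6,0,-3,0.4],
    [-3.5,-13.8,0,-3.3,0.4]
  ]
}}

```text
time: 39.1
tool_pos: [0.5412, -0.2268, 0.1944]
eef_rot: [0.401, 0.593, 0.385, -0.582]
contact_force: [0.3, 0.4, -3.7]
grip_width: 0.0676
```

```bash
python3 st.py .5135 -.3418 .2
```

```text
t 39.1 pos [ 0.5412 -0.2268  0.1944] x [ 0.025 -0.009 -1.   ] yaw_y -22.5 F [ 0.3  0.4 -3.7] g 0.0676 q [ 0.04  0.57  0.52  1.68 -0.34  0.95  0.29]
rows units [-1.108 -4.598  0.223]
```

Call:
{"method": "servo_tool", "body": {
  "rows": [
    [-0.3,-1.2,0,-0.2,0.4],
    [-0.6,-2.4,0,-0.5,0.4],
    [-0.9,-3.6,0,-0.8,0.4],
    [-1.1,-4.4,0,-1,0.4],
    [-1.11,-4.6,-1,-1.1,0.4],
    [-1.11,-4.6,-2,-1.1,0.4],
    [-1.11,-4.6,-3,-1.1,0.4],
    [-1.11,-4.6,-3.7,-1.1,0.4],
    [-1.11,-4.6,-4,-1.1,0.4],
    [-1.11,-4.6,-4,-1.1,0.4]
  ]
}}

```text
time: 40.35
tool_pos: [0.5133, -0.3421, 0.0944]
eef_rot: [0.343, 0.627, 0.327, -0.618]
contact_force: [-0.6, -0.3, -3.2]
grip_width: 0.0673
```

```bash
python3 st.py .5135 -.3418 .0623;  python3 - <<'E'
from h import *
for n in ("side","top"):
    a=imaging.camera(n); cv2.imwrite(f"pics/{n}15.png",a[:,:,::-1])
a=cv2.imread("pics/side15.png"); cv2.imwrite("pics/s15.png",cv2.resize(a[130:330,270:440],None,fx=2.8,fy=2.8))
E
```

```text
t 40.35 pos [ 0.5133 -0.3421  0.0944] x [ 0.022 -0.014 -1.   ] yaw_y -33.5 F [-0.6 -0.3 -3.2] g 0.0673 q [ 0.26  0.74  0.49  1.7  -0.46  0.8   0.38]
rows units [ 0.008  0.011 -1.284]
```

View pics/s15.png

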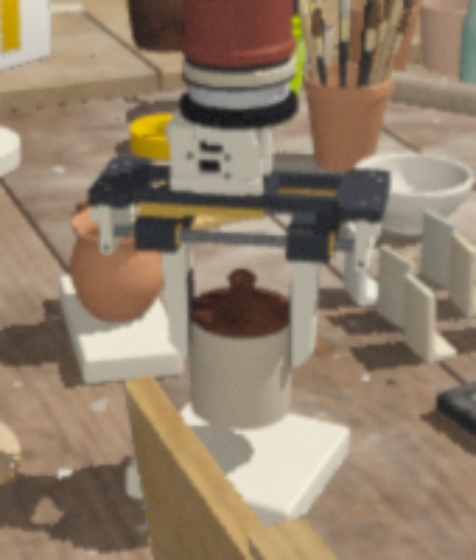

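Call:
{"method": "servo_tool", "body": {
  "rows": [
    [0,0,-0.4,0,0.4],
    [0,0,-0.8,0,0.4],
    [0,0,-1.05,0,0.4],
    [0,0,-1.15,0,0.4],
    [0,0,-1.22,0,0.4],
    [0,0,-1.28,0,0.4],
    [0,0,-1.32,0,0.4],
    [0,0,-1.32,0,0.4]
  ]
}}

```text
time: 41.45
tool_pos: [0.514, -0.3425, 0.0624]
eef_rot: [0.344, 0.628, 0.326, -0.618]
contact_force: [0.1, 0.2, -3.5]
grip_width: 0.0674
```

Call:
{"method": "servo_tool", "body": {
  "rows": [
    [0,0.02,-0.04,0,0.4],
    [0,0.02,-0.08,0,0.4],
    [0,0.02,-0.08,0,0.4]
  ]
}}

```text
time: 41.82
tool_pos: [0.514, -0.3426, 0.0622]
eef_rot: [0.344, 0.628, 0.326, -0.617]
contact_force: [-2.3, 1.6, 6.0]
grip_width: 0.0677
```

Call:
{"method": "servo_tool", "body": {
  "rows": [
    [0,0,0.03,0,0.78],
    [0,0,0.03,0,0.85],
    [0,0,0.03,0,1],
    [0,0,0.03,0,1],
    [0,0,0.03,0,1],
    [0,0,0.5,0,1],
    [0,0,2,0,1],
    [0,0,4,0,1],
    [0,0,6,0,1],
    [0,0,8,0,1]
  ]
}}

```text
time: 43.08
tool_pos: [0.5138, -0.3427, 0.2649]
eef_rot: [0.344, 0.628, 0.325, -0.617]
contact_force: [0.1, -0.2, 0.2]
grip_width: 0.093
```

Call:
{"method": "servo_tool", "body": {
  "rows": [
    [0,1,0,0,1],
    [0,2.5,0,0,1],
    [0,4,0,0,1],
    [0,5.5,0,0,1],
    [0,6.5,0,0,1],
    [0,7,0,0,1],
    [0,7,0,0,1],
    [0,7,0,0,1]
  ]
}}

```text
time: 44.08
tool_pos: [0.5135, -0.1693, 0.2652]
eef_rot: [0.344, 0.629, 0.324, -0.618]
contact_force: [0.2, -0.0, 0.3]
grip_width: 0.0933
```

```bash
python3 st.py;  python3 - <<'E'
from h import *
for n in ("side","top"):
    a=imaging.camera(n); cv2.imwrite(f"pics/{n}16.png",a[:,:,::-1])
a=cv2.imread("pics/side16.png"); cv2.imwrite("pics/s16.png",cv2.resize(a[100:330,190:440],None,fx=2.5,fy=2.5))
a=cv2.imread("pics/top16.png"); cv2.imwrite("pics/t16.png",cv2.resize(a[100:300,130:500],None,fx=2.1,fy=2.1))
E
python3 -c "
from loc import *
loc('bottle',16,(.473,.347),.024);loc('jar',16,(.514,-.342),.024);loc('cup',16,(.502,-.11),.024)"
```

```text
t 44.08 pos [ 0.5135 -0.1693  0.2652] x [ 0.027 -0.018 -0.999] yaw_y -33.6 F [ 0.2 -0.   0.3] g 0.0933 q [-0.15  0.44  0.63  1.71 -0.28  1.06 -0.02]
bottle top [474.4 347.3] 0.9 side [477.3 352.8] 0.94 both [475.3 347. ]
jar top [ 514.8 -339.3] 0.85 side [ 512.9 -342.6] 0.93 both [ 514.5 -340.4]
cup top [ 500.5 -110. ] 0.87 side [ 500.5 -111.7] 0.92 both [ 500.4 -110. ]
```

View pics/s16.png

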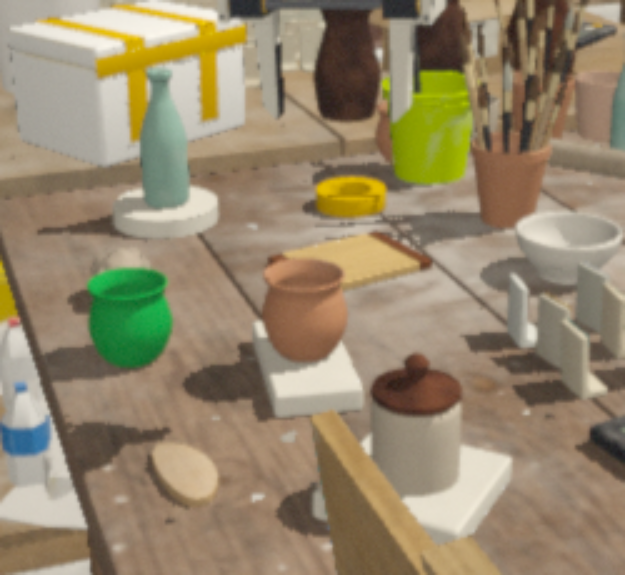

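View pics/t16.png

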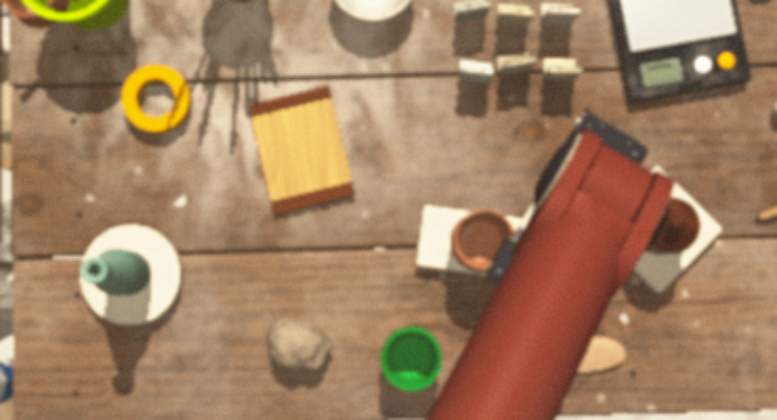

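```bash
python3 -c "
from plant import close_job
print(close_job())"
```

```text
the job is handed in; nothing more can be done
None
```

The bottle now stands on the round stand, the lidded jar on the square stand and the open cup on the long stand. I used the board for the jar: jar to board, cup to long stand, bottle to round stand, then jar from board to square stand. I handed the job in at about 44 s.

Fits of the pots in both camera pictures agree with their stands' measured centres:

| Pot | Measured centre (mm) | Stand centre (mm) | Difference |
|---|---|---|---|
| Bottle | (475, 347) | (473, 347) | about 2 mm |
| Cup | (500, −110) | (502, −109.5) | about 1–2 mm |
| Jar | (514, −341) | (513.5, −342) | about 1–2 mm |

- **Last pictures:** All three pots look upright and the board is empty. The clay lump, tape roll, rib and green cup look unmoved. The gripper was open with its tips at 265 mm, 139 mm above the jar's top, and touching nothing. The wrist force read below 10 N whenever a call ended.
- **Side-camera disagreement:** The side camera alone put the bottle about 6 mm further left in y (353 mm) than the top camera. The earlier fit and the arm's own position when it let go agree with the top camera, so I left it.
- **Tool tilt:** The tool leaned by up to about 2° over the run. It did not show in how the pots stand.

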